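# Store boxed bolts heavy end down in the sloping rack

## Task

Each of the three orange cases has a heavy bolt wedged in one end that you cannot see: lift each case at mid-length to feel which end is heavy, then lay it in a slot of the sloping rack, one case to a slot, with the heavy end downhill. Each case must rest down between the fins about centred across both crossbars, and be let go. Do not knock the two loose nuts or the standing bolt on the bench out of place.

Things in the scene. Friction and masses are not known exactly. Their poses are not given: they have to be found in the camera images.
- case_a_mid (a point): centre (mid-length, half-way up) of one of three identical-looking closed square cases: orange, black end caps, thin white band at mid-length; 120 mm long (x axis), 28 mm square, about 0.35 kg (+-10%), lying on the bench at any yaw. A steel bolt is wedged in one end: centre of mass 28 mm from mid-length. Which end cannot be seen; feel for it in each case
- case_b_mid (a point): centre (mid-length, half-way up) of one of three identical-looking closed square cases: orange, black end caps, thin white band at mid-length; 120 mm long (x axis), 28 mm square, about 0.35 kg (+-10%), lying on the bench at any yaw. A steel bolt is wedged in one end: centre of mass 28 mm from mid-length. Which end cannot be seen; feel for it in each case
- case_c_mid (a point): centre (mid-length, half-way up) of one of three identical-looking closed square cases: orange, black end caps, thin white band at mid-length; 120 mm long (x axis), 28 mm square, about 0.35 kg (+-10%), lying on the bench at any yaw. A steel bolt is wedged in one end: centre of mass 28 mm from mid-length. Which end cannot be seen; feel for it in each case
- case_a: the case whose centre is case_a_mid; origin at the middle of its underside as it lies at the start, 14 mm below the centre. Held level at the band, it pulls its heavy end down with about 0.1 N m. The axes do not tell which end that is
- case_b: the case whose centre is case_b_mid; origin at the middle of its underside as it lies at the start, 14 mm below the centre. Held level at the band, it pulls its heavy end down with about 0.1 N m. The axes do not tell which end that is
- case_c: the case whose centre is case_c_mid; origin at the middle of its underside as it lies at the start, 14 mm below the centre. Held level at the band, it pulls its heavy end down with about 0.1 N m. The axes do not tell which end that is
- upper_bar: the uphill one of the two blue crossbars, fixed to the deck; origin on the plate at deck x = +46 mm. With the heavy end downhill a stored case, about centred, presses on it with well under 1.5 N, the other way round with about 2 N
- rack: the fixed steel rack that carries the sloping deck; origin on the bench under the deck's middle, x level, away from the robot to within 17 degrees (its place and yaw vary)
- deck: the rack's deck, fixed, sloping at 30 degrees, 160 mm along the slope, 220 mm wide. Origin: middle of the bare plate's upper face, 52 mm over the bench; x uphill, away from the robot; y across the slots; z square out of the plate. Two crossbars 12 mm thick, 20 mm high at x = -46 and +46 mm (80 mm free between them for fingers). Foot board 40 mm high at the low end, inner face at x = -68 mm
- slot0 (a point): where the centre of a case lies when stored in the slot at deck y = -80 mm (deck x = 0, z = 34 mm), lying along the slope across both crossbars; axes as the deck's. On each bar a pair of yellow fins, 18 mm high above the bar, 6 mm thick, 38 mm apart, bounds the slot, which is open upward
- slot1 (a point): where the centre of a case lies when stored in the slot at deck y = 0 mm (deck x = 0, z = 34 mm), lying along the slope across both crossbars; axes as the deck's. On each bar a pair of yellow fins, 18 mm high above the bar, 6 mm thick, 38 mm apart, bounds the slot, which is open upward
- slot2 (a point): where the centre of a case lies when stored in the slot at deck y = 80 mm (deck x = 0, z = 34 mm), lying along the slope across both crossbars; axes as the deck's. On each bar a pair of yellow fins, 18 mm high above the bar, 6 mm thick, 38 mm apart, bounds the slot, which is open upward
- nut_large: loose steel hex nut, 30 mm across flats, 16 mm high, flat on the bench among the cases; origin under its centre
- nut_small: loose steel hex nut, 22 mm across flats, 12 mm high, flat on the bench between the cases and the rack; origin under its centre
- bolt: loose hex bolt standing on its head, 30 mm across flats, 55 mm high in all, on the near side of the cases; origin under its head
Not all that is in view belongs to the job. Leave any pink or purple look-alike of the case_a alone. What is shaped like the case_c but turquoise is not meant.

How it is judged:
By the outcome, as a careful person would: the job done as asked, in the order asked, and still so for the second after the job is handed in, with the robot touching nothing.
It also fails if it takes over 72 s, if anything falls off the work surface, if the arm or the gripper's body presses on something with over 40 N, if the wrist force passes 120 N, or if a joint passes its speed limit or range.

## Robot

A 6-joint arm with a two-finger parallel gripper is mounted at the origin on the work surface. World frame = base frame: x ahead of the robot, y to its left, z up, the work surface at z = 0. Lengths are in mm, angles in rad, forces in N, time in s.
With the tool pointing down it reaches from about 300 to 775 mm from the base axis. Payload 14.6 kg.
Tool frame: the origin (TCP) lies midway between the tips of the shut fingers; the grasp point (between the pads) lies 19 mm behind it; x points along the fingers, z is the direction in which the jaws open and shut, and the axes are right-handed (so a half turn about x gives the same grasp; the last joint's range is limited). The gripper opens to 94 mm and grips with 3 to 60 N. Pads are 16 mm wide; open, the fingers measure 119 mm over their backs; the gripper's body (75 mm by 177 mm) begins 78 mm behind the grasp point.
Start: joints at [-1.249, 0.3, 1.521, -0, 1.321, -0.067], TCP at [208.485, -508.943, 184.146] pointing down, gripper open.
Joint ranges: [-3.03, 3.03], [-0.79, 2.21], [0.23, 2.52], [-1.04, 4.18], [0, 3.07], [-2.55, 2.55]. Speed limits (rad/s): [2.22, 2.22, 2.57, 3.14, 3.14, 3.14].

## Interface

Orientations are given as [roll, pitch, yaw] about the fixed x, y, z axes, in that order (R = Rz(yaw) Ry(pitch) Rx(roll)).
In Python, from cell import * gives the robot as it stands.
- The arm moves only by the tool play_rows, never from a script. Its argument "motion" is one flat list of numbers, 7 for each row, row after row: the turn, a rotation vector about the tool's x, y, z in rad, then the shift along the tool's x, y, z in m, then the closure, from -1 (fully open) to 1 (shut), so that 0 is half open. In form: [rx, ry, rz, x, y, z, fingers, rx, ry, rz, x, y, z, fingers, ...]. A call has 1 to 20 rows; each row shifts and turns the pose as measured when the row begins, along the tool's axes as they then stand; what a row does not reach is not made up. A row lasts 1/10 s, in which the tool goes at most 50 mm and 8.59 degrees, less where a joint would pass 70% of its speed; a pose out of reach is approached as far as the arm can. A call with a gripper value outside its range is refused whole. The fingers move at their own pace and stop on an object; "newtons" is the grip in N (left out, the last holds). Time passes only in rows, so rows that do not move let the fingers close. It gives the time, the measured TCP pose, the force and the opening at its end, in the units of the state.
- read_state(): the state, without advancing time (a new reading comes with each control period).
- camera(name): name is "scene" or "top" or "wrist"; returns (picture, depth): 400x640x3 uint8, blue, green, red; 400x640 float32, mm along the optical axis (not along the pixel's ray), 0 where there is no reading.
- camera_params(name): a dict with "fx", "fy", "cx", "cy" (pixels), "T" (4x4, takes a point from camera to world coordinates). Camera axes: x right, y down, z forward; pixel columns grow to the right and rows downward; lengths in mm; the calibration is good to about 2 mm. A picture is of the moment at which its call begins: read the wrist's pose just before it. camera_params takes no time and is no camera call; for the wrist camera it gives the pose at the moment of the call.
- sign_off(): hands the job in, once; it reports no verdict.
Trained networks look in the newest picture that a camera, given by its name, has taken for a name from the list of things; names that differ only in an ending like _2 or _b are one class to them, and where a whole thing is asked for, a point or a joint stands for the part that bears it (a point fixed in the world has none). Each returns a list of dicts, best first, with "conf" (0 to 1); they miss things now and then, are a little off and sometimes report something else, mostly with a low value. They report only what shows in the picture. A call takes as long as a camera call. They do not tell look-alikes from the thing itself.
- masks_of(camera, name): "region" (400x640 bool, what is visible of it).
- place_of(camera, name): "at" ([x, y, z] in mm, in the coordinates of the camera as it stood for that picture, good to about 4 mm: a listed point, or the origin of a listed thing).
The state is a dict: "clock": time; "joints": joint angles; "qd": joint speeds; "effort": joint torques, N m; "eef_pos": TCP position; "eef_rot": TCP orientation; "wrist_force": force on the tool from outside, world axes, zero at the start; "moment": the same for the moment, N m; "finger_gap": finger opening in mm.
Only numpy, scipy, OpenCV 4.12 (cv2) and the standard library are available. Lean on these libraries where they do the work, as an engineer would, in place of code of your own. Each camera call takes 0.05 s, during which the arm holds its last target.

## Working session

There is one attempt and no reset: what is moved stays moved. The work goes in short steps, Python scripts to look and compute and a tool call to move; the robot and the scene stay as the last step left them, time stands still between calls to the robot, and variables do not carry over. Pictures are saved under pics/ and viewed, and the job is handed in when it is done.

Besides the shell and the picture viewer there is one more tool, called after "Emit:" in YAML: its name, and indented under it one key for each argument. play_rows: Moves the arm, as the interface text tells. Its arguments: {"type":"object","properties":{"motion":{"type":"array","items":{"type":"number"}},"newtons":{"type":"number"}},"required":["motion"]}

```bash
ls; mkdir -p pics; python3 - <<'E'
from cell import *
import cv2, numpy as np
print(read_state())
for n in ["scene","top","wrist"]:
    p,d=camera(n); cv2.imwrite(f"pics/{n}0.png",p); np.save(f"pics/{n}0.npy",d)
    c=camera_params(n); print(n,c["fx"],c["cx"],c["cy"],np.round(c["T"],3).tolist())
E
```

```text
pics
{'clock': 0.0, 'joints': array([-1.24858651e+00,  3.00446780e-01,  1.52154827e+00, -1.95538830e-05,
        1.32068857e+00, -6.65887767e-02]), 'qd': array([-0.00062869,  0.00029279,  0.00150831, -0.00018004, -0.00075178,
        0.00085948]), 'effort': array([ 1.36006215e-04, -5.31807232e+01, -3.52738881e+01,  7.08444114e-02,
        2.44263920e-02, -1.16541482e-04]), 'eef_pos': array([ 208.40467936, -508.69556072,  183.61356084]), 'eef_rot': array([3.0923631 , 1.5697052 , 1.91037022]), 'wrist_force': array([-0.67790753, -0.3251861 ,  0.21125626]), 'moment': array([-0.00138433,  0.00583255, -0.02460288]), 'finger_gap': 94.12455990986382}
scene 422.4216169933156 322.32667599484546 199.32534945968163 [[0.285, 0.536, -0.795, 1286.892], [0.958, -0.146, 0.245, -268.823], [0.016, -0.832, -0.555, 653.407], [0.0, 0.0, 0.0, 1.0]]
top 379.88085333565317 316.04895095040223 194.8438021595125 [[0.019, -0.998, 0.056, 392.296], [-1.0, -0.019, -0.008, -15.252], [0.009, -0.056, -0.998, 1109.546], [0.0, 0.0, 0.0, 1.0]]
wrist 324.20485553748404 324.7793363773425 204.04234214292725 [[0.379, -0.899, -0.221, 272.191], [-0.926, -0.368, -0.089, -483.139], [-0.001, 0.238, -0.971, 383.937], [0.0, 0.0, 0.0, 1.0]]
```

View pics/top0.png

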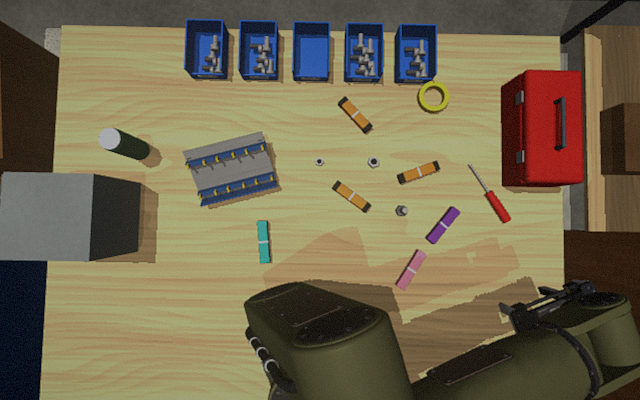

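View pics/scene0.png

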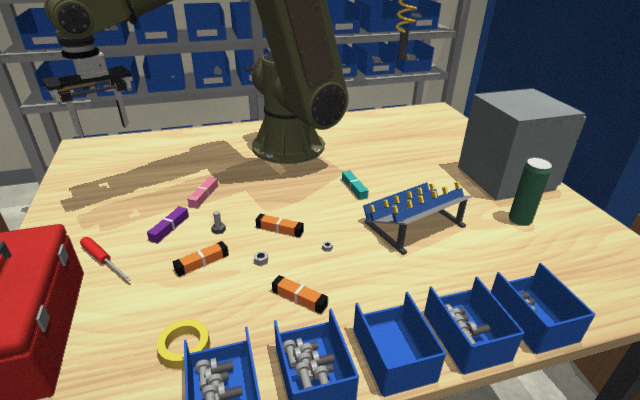

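```bash
python3 - <<'E'
from cell import *
import numpy as np
for cam in ["top","scene"]:
    T=camera_params(cam)["T"]
    for n in ["case_a_mid","case_a","nut_large","nut_small","bolt","rack","deck","upper_bar","slot0","slot1","slot2"]:
        for r in place_of(cam,n)[:5]:
            print(cam,n,round(r["conf"],2),np.round((T@np.append(r["at"],1))[:3],1))
    print(read_state()["clock"])
E
```

```text
top case_a_mid 0.96 [ 244.9 -302.3   12.7]
top case_a_mid 0.86 [ 526.3 -319.4   13.5]
top case_a_mid 0.57 [ 375.6 -392.5    9.4]
top case_a_mid 0.38 [ 693.7 -132.5   15.8]
top case_a 0.95 [ 454.6 -127.4   -1.8]
top case_a 0.77 [ 370.9 -391.1   -2.2]
top case_a 0.73 [318.7 126.8  -2.1]
top case_a 0.66 [ 243.5 -295.8   -2.9]
top case_a 0.62 [ 526.7 -317.5   -1.2]
top nut_large 0.51 [ 558.8 -192.2   -3.2]
top nut_small 0.41 [551.2 -31.9  -2.9]
top bolt 0.71 [ 524.1 -317.9   14.7]
top bolt 0.49 [ 413.1 -268.8   -0.9]
top bolt 0.28 [ 449.6 -125.2   11.3]
top rack 0.85 [525.9 210.4  -4.1]
top deck 0.61 [524.5 213.5  56.9]
top upper_bar 0.93 [562.5 224.4  70.5]
top slot0 0.65 [508.4 208.7  80.7]
top slot0 0.63 [525.9 131.8  78.4]
top slot0 0.57 [482.  289.4  76.7]
top slot1 0.65 [508.4 208.7  80.7]
top slot1 0.63 [525.9 131.8  78.4]
top slot1 0.57 [482.  289.4  76.7]
top slot2 0.65 [508.4 208.7  80.7]
top slot2 0.63 [525.9 131.8  78.4]
top slot2 0.57 [482.  289.4  76.7]
0.7
scene case_a_mid 0.9 [ 372.  -385.8   15.2]
scene case_a_mid 0.68 [ 242.7 -295.1   15. ]
scene case_a_mid 0.64 [ 521.7
[... 195 characters left out ...]
e case_a 0.65 [ 523.8 -316.8   -2.4]
scene nut_large 0.63 [ 552.7 -185.9    1.5]
scene nut_small 0.46 [549.5 -29.    2. ]
scene bolt 0.79 [ 4.168e+02 -2.685e+02 -1.000e-01]
scene rack 0.72 [518.2 214.9  -1.4]
scene rack 0.23 [562.6 231.7  74.7]
scene deck 0.83 [521.4 217.7  57.8]
scene upper_bar 0.93 [558.  231.4  74.9]
scene upper_bar 0.46 [530.3 139.3  81.7]
scene slot0 0.98 [481.1 287.9  81.9]
scene slot0 0.81 [528.8 134.3  80.5]
scene slot0 0.79 [505.5 216.9  83. ]
scene slot1 0.98 [481.1 287.9  81.9]
scene slot1 0.81 [528.8 134.3  80.5]
scene slot1 0.79 [505.5 216.9  83. ]
scene slot2 0.98 [481.1 287.9  81.9]
scene slot2 0.81 [528.8 134.3  80.5]
scene slot2 0.79 [505.5 216.9  83. ]
1.25
```

```bash
cat > h.py <<'E'
import numpy as np, cv2
from scipy.spatial.transform import Rotation as R
def cloud(d,c,T=None):
    v,u=np.indices(d.shape); T=c["T"] if T is None else T
    P=np.stack([(u-c["cx"])*d/c["fx"],(v-c["cy"])*d/c["fy"],d,np.ones_like(d)],-1)
    W=(P@np.array(T).T)[...,:3]; W[d<=0]=np.nan; return W
def orange(p):
    h=cv2.cvtColor(p,cv2.COLOR_BGR2HSV); return ((h[...,0]>=8)&(h[...,0]<=19)&(h[...,1]>190)&(h[...,2]>100))
E
python3 - <<'E'
from cell import *
from h import *
st=read_state(); Rt=R.from_euler('xyz',st['eef_rot']); print(np.round(Rt.as_matrix(),3).tolist())
for cam in ["top","scene"]:
    p=cv2.imread(f"pics/{cam}0.png"); d=np.load(f"pics/{cam}0.npy"); c=camera_params(cam); W=cloud(d,c)
    m=orange(p).astype(np.uint8)
    for g in [(526,-318),(454,-127),(691,-132)]:
        s=(np.hypot(W[...,0]-g[0],W[...,1]-g[1])<90)&(W[...,2]>5)&(W[...,2]<45)
        s2=s&(W[...,2]>22)   # top face incl caps
        P=W[s2]; 
        r=cv2.minAreaRect(P[:,:2].astype(np.float32))
        q=P[:,:2]; cen=q.mean(0); u,sv,vt=np.linalg.svd(q-cen,full_matrices=False)
        ax=vt[0]; 
        t=(q-cen)@ax
        mid=cen+ax*(t.max()+t.min())/2
        print(cam,g,len(P),"zmed",round(np.median(P[:,2]),1),"rect",np.round(r[0],1),np.round(r[1],1),round(r[2],1),"pca ang",round(np.degrees(np.arctan2(ax[1],ax[0]))%180,1),"cen",np.round(cen,1),"mid",np.round(mid,1), np.round(np.ptp(t),1))
E
```

```text
[[-0.0, 0.925, 0.379], [0.0, 0.379, -0.925], [-1.0, -0.0, -0.0]]
top (526, -318) 396 zmed 27.3 rect [ 527.3 -319.5] [ 27.7 120.2] 21.1 pca ang 111.1 cen [ 526.9 -318.9] mid [ 527.2 -319.6] 120.2
top (454, -127) 404 zmed 27.2 rect [ 453.2 -125.7] [119.4  28.3] 55.0 pca ang 54.5 cen [ 452.8 -126.1] mid [ 453.1 -125.6] 119.5
top (691, -132) 395 zmed 26.8 rect [ 691.6 -133.5] [120.   28.3] 44.3 pca ang 43.5 cen [ 691.  -133.4] mid [ 691.3 -133.2] 120.3
scene (526, -318) 497 zmed 26.1 rect [ 526.1 -316. ] [ 31.1 120.3] 20.2 pca ang 110.6 cen [ 528.8 -317. ] mid [ 528.2 -315.3] 120.4
scene (454, -127) 365 zmed 25.8 rect [ 453.1 -122.4] [120.   30.9] 54.6 pca ang 55.2 cen [ 454.5 -122.7] mid [ 454.1 -123.2] 120.0
scene (691, -132) 634 zmed 26.1 rect [ 690.7 -130.2] [119.8  30.3] 43.6 pca ang 43.6 cen [ 693.4 -129.9] mid [ 691.8 -131.4] 119.8
```

```bash
python3 - <<'E'
from h import *
p=cv2.imread("pics/top0.png")
cv2.imwrite("pics/top0c.png",cv2.resize(p[90:220,300:480],None,fx=4,fy=4,interpolation=cv2.INTER_CUBIC))
E
```

```text
(no output)
```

View pics/top0c.png

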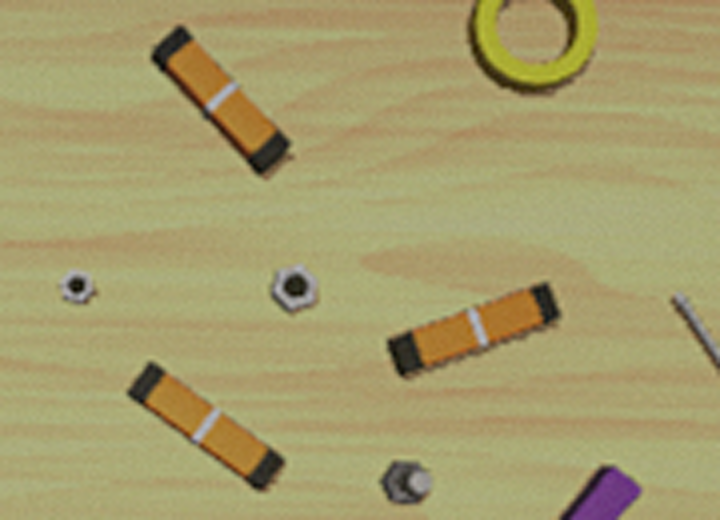

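```bash
cat >> h.py <<'E'
def Rdown(j):  # jaw angle deg, tool pointing down
    j=np.radians(j); x=np.array([0,0,-1.]); z=np.array([np.cos(j),np.sin(j),0]); return R.from_matrix(np.stack([x,np.cross(z,x),z],1))
def Rdeck(psi,s=1,tilt=30): # tool x = -deck z ; jaw = s*deck y
    a=np.radians(tilt);p=np.radians(psi)
    x=np.array([np.sin(a)*np.cos(p),np.sin(a)*np.sin(p),-np.cos(a)]); z=s*np.array([-np.sin(p),np.cos(p),0]); return R.from_matrix(np.stack([x,np.cross(z,x),z],1))
def plan(pos,Rt,g,p0=None,R0=None,vmax=48,wmax=0.145,extra=0):
    from cell import read_state
    s=read_state()
    p0=np.array(s['eef_pos']) if p0 is None else np.array(p0,float); R0=R.from_euler('xyz',s['eef_rot']) if R0 is None else R0
    pos=np.array(pos,float); rv=(R0.inv()*Rt).as_rotvec()
    n=max(1,int(np.ceil(max(np.linalg.norm(pos-p0)/vmax,np.linalg.norm(rv)/wmax))))
    rows=[]
    for i in range(n):
        Ri=R0*R.from_rotvec(rv*i/n); d=Ri.inv().apply((pos-p0)/n)/1000
        rows.append(np.r_[rv/n,d,g])
    print(n,"rows; total rotvec",np.round(rv,3)); print(", ".join(",".join(f"{v:.3f}".rstrip('0').rstrip('.') if abs(v)>=5e-4 else "0" for v in r) for r in rows))
def show():
    from cell import read_state
    s=read_state(); m=R.from_euler('xyz',s['eef_rot']).as_matrix()
    print("t",round(s['clock'],2),"pos",np.round(s['eef_pos'],1),"x",np.round(m[:,0],3),"z",np.round(m[:,2],3),"jaw",round(np.degrees(np.arctan2(m[1,2],m[0,2])),1),"F",np.round(s['wrist_force'],2),"M",np.round(s['moment'],3),"gap",round(s['finger_gap'],1),"q",np.round(s['joints'],2))
E
python3 - <<'E'
from h import *
plan([527,-318,120],Rdown(21),-0.3)
E
```

```text
11 rows; total rotvec [-1.548 -0.    -0.   ]
-0.141,0,0,0.006,0.033,-0.005,-0.3, -0.141,0,0,0.006,0.034,0,-0.3, -0.141,0,0,0.006,0.033,0.004,-0.3, -0.141,0,0,0.006,0.033,0.009,-0.3, -0.141,0,0,0.006,0.031,0.014,-0.3, -0.141,0,0,0.006,0.029,0.018,-0.3, -0.141,0,0,0.006,0.026,0.022,-0.3, -0.141,0,0,0.006,0.023,0.025,-0.3, -0.141,0,0,0.006,0.019,0.028,-0.3, -0.141,0,0,0.006,0.015,0.03,-0.3, -0.141,0,0,0.006,0.01,0.032,-0.3
```

Emit:
play_rows:
  motion: [-0.141,0,0,0.006,0.033,-0.005,-0.3,-0.141,0,0,0.006,0.034,0,-0.3,-0.141,0,0,0.006,0.033,0.004,-0.3,-0.141,0,0,0.006,0.033,0.009,-0.3,-0.141,0,0,0.006,0.031,0.014,-0.3,-0.141,0,0,0.006,0.029,0.018,-0.3,-0.141,0,0,0.006,0.026,0.022,-0.3,-0.141,0,0,0.006,0.023,0.025,-0.3,-0.141,0,0,0.006,0.019,0.028,-0.3,-0.141,0,0,0.006,0.015,0.03,-0.3,-0.141,0,0,0.006,0.01,0.032,-0.3]
  newtons: 50

```text
clock: 2.35
eef_pos: [532.4, -305.4, 116.6]
eef_rot: [-1.593, 1.568, -1.17]
wrist_force: [0.4, 0.3, 0.3]
finger_gap: 61.1
```

```bash
cat > look.py <<'E'
import sys
from cell import *
from h import *
show()
c=camera_params("wrist"); p,d=camera("wrist"); n=sys.argv[1]
cv2.imwrite(f"pics/{n}.png",p); np.save(f"pics/{n}.npy",d); np.save(f"pics/{n}_T.npy",c["T"])
E
python3 look.py w1; python3 - <<'E'
from h import *
from cell import camera_params
c=camera_params("wrist"); W=cloud(np.load("pics/w1.npy"),c,np.load("pics/w1_T.npy"))
g=(527,-318)
s=(np.hypot(W[...,0]-g[0],W[...,1]-g[1])<90)&(W[...,2]>22)&(W[...,2]<45)
r=cv2.minAreaRect(W[s][:,:2].astype(np.float32)); print(r, np.median(W[s][:,2]))
plan([527,-318,60],Rdown(21),-0.3)
E
```

```text
t 2.35 pos [ 532.4 -305.4  116.6] x [ 0.001 -0.003 -1.   ] z [ 0.912  0.41  -0.   ] jaw 24.2 F [0.39 0.35 0.34] M [-0.059 -0.067  0.03 ] gap 61.1 q [-0.58  0.5   1.41 -0.    1.23 -1.  ]
((525.4448852539062, -317.7999267578125), (27.629194259643555, 119.68940734863281), 20.934537887573242) 27.491838852549165
2 rows; total rotvec [0.069 0.    0.002]
0.034,0,0.001,0.028,-0.005,-0.007,-0.3, 0.034,0,0.001,0.028,-0.006,-0.007,-0.3
```

View pics/w1.png

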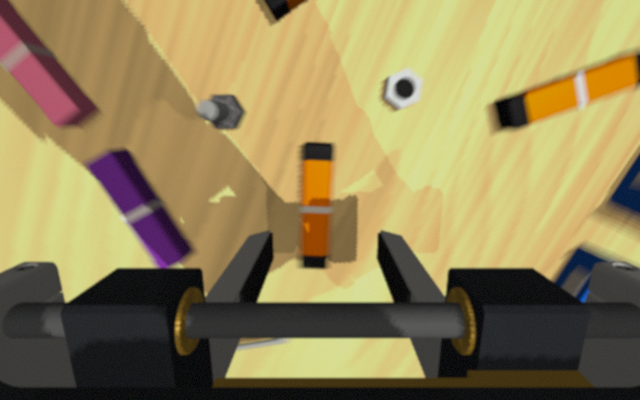

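The wrist view shows case A (column ~317, rows 145–265) between the fingers; the bolt (222,110) and large nut (403,88) are well clear.

Emit:
play_rows:
  motion: [0.034,0,0,0.024,-0.005,-0.007,-0.3,0.034,0,0,0.024,-0.006,-0.007,-0.3,0,0,0,0,0,0,-0.3]

```text
clock: 2.7
eef_pos: [529.0, -316.3, 65.7]
eef_rot: [-1.216, 1.569, -0.845]
wrist_force: [0.3, -0.0, 0.4]
finger_gap: 60.9
```

```bash
python3 - <<'E'
from h import *
show(); plan([526.5,-318,3.5],Rdown(21),-0.3,vmax=35)
E
```

```text
t 2.7 pos [ 529.  -316.3   65.7] x [ 0.001 -0.002 -1.   ] z [0.932 0.363 0.001] jaw 21.3 F [ 0.35 -0.02  0.43] M [ 0.012 -0.062 -0.02 ] gap 60.9 q [-0.6   0.56  1.44 -0.    1.14 -0.97]
2 rows; total rotvec [0.004 0.001 0.002]
0.002,0,0.001,0.031,0,-0.001,-0.3, 0.002,0,0.001,0.031,0,-0.001,-0.3
```

Emit:
play_rows:
  motion: [0,0,0.002,0.03,0,-0.003,-0.3,0,0,0,0.026,0,0,-0.3,0,0,0,0,0,0,-0.3]

```text
clock: 3.0
eef_pos: [527.5, -318.1, 11.6]
eef_rot: [-0.765, 1.567, -0.392]
wrist_force: [0.4, 0.4, 0.8]
finger_gap: 61.2
```

```bash
python3 - <<'E'
from h import *
show(); plan([526.5,-318,3.5],Rdown(21),-0.3,vmax=35)
E
```

```text
t 3.0 pos [ 527.5 -318.1   11.6] x [ 0.003 -0.001 -1.   ] z [0.931 0.364 0.003] jaw 21.3 F [0.35 0.44 0.81] M [-0.041 -0.083  0.005] gap 61.2 q [-0.6   0.63  1.48  0.    1.04 -0.98]
1 rows; total rotvec [0.006 0.003 0.003]
0.006,0.003,0.003,0.008,0,-0.001,-0.3
```

Emit:
play_rows:
  motion: [0.005,0,0.002,0.007,0,0,-0.3,0,0,0,0,0,0,1,0,0,0,0,0,0,1,0,0,0,0,0,0,1,0,0,0,0,0,0,1,0,0,0,0,0,0,1]
  newtons: 50

```text
clock: 3.6
eef_pos: [530.3, -319.5, 11.1]
eef_rot: [-0.754, 1.561, -0.386]
wrist_force: [-0.2, 0.5, -0.2]
finger_gap: 24.4
```

```bash
python3 - <<'E'
from h import *
show()
E
```

```text
t 3.6 pos [ 530.3 -319.5   11.1] x [ 0.009 -0.004 -1.   ] z [0.933 0.36  0.007] jaw 21.1 F [-0.17  0.54 -0.19] M [ 0.019 -0.106  0.031] gap 24.4 q [-0.6   0.63  1.47  0.    1.03 -0.97]
```

```bash
python3 look.py w2
```

```text
t 3.6 pos [ 530.3 -319.5   11.1] x [ 0.009 -0.004 -1.   ] z [0.933 0.36  0.007] jaw 21.1 F [-0.17  0.54 -0.19] M [ 0.019 -0.106  0.031] gap 24.4 q [-0.6   0.63  1.47  0.    1.03 -0.97]
```

View pics/w2.png

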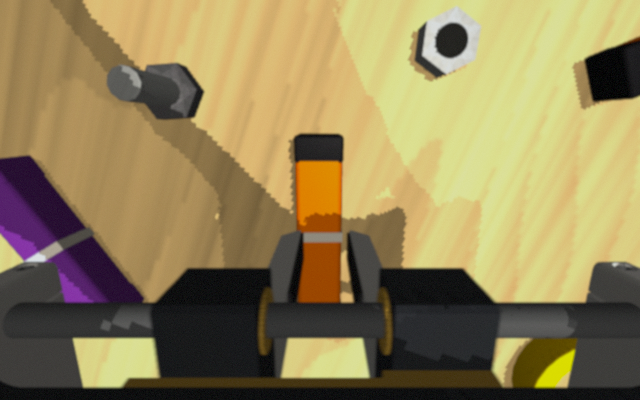

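Emit:
play_rows:
  motion: [0,0,0,0,0,0,1]

```text
clock: 3.75
eef_pos: [530.3, -319.5, 11.2]
eef_rot: [-0.759, 1.561, -0.391]
wrist_force: [0.9, -0.4, 0.3]
finger_gap: 12.5
```

```bash
python3 - <<'E'
from h import *
show()
E
```

```text
t 3.75 pos [ 530.3 -319.5   11.2] x [ 0.009 -0.004 -1.   ] z [0.933 0.36  0.007] jaw 21.1 F [ 0.87 -0.44  0.27] M [-0.036 -0.081 -0.051] gap 12.5 q [-0.6   0.63  1.47  0.    1.03 -0.97]
```

```bash
python3 look.py w3; python3 - <<'E'
from h import *
from cell import *
c=camera_params("wrist"); T=np.load("pics/w3_T.npy")
s=read_state(); Rt=R.from_euler('xyz',s['eef_rot']); p=np.array(s['eef_pos'])
print("cam pos rel tool", Rt.inv().apply(T[:3,3]-p))
def proj(X):
    q=np.linalg.inv(T)@np.append(X,1); return c["cx"]+c["fx"]*q[0]/q[2], c["cy"]+c["fy"]*q[1]/q[2], q[2]
for o in ([0,0,0],[-19,0,0],[0,0,6],[-19,8,6],[0,8,6]): print(o,np.round(proj(p+Rt.apply(o)),1))
W=cloud(np.load("pics/w3.npy"),c,T)
for v,u in [(150,318),(200,318),(235,322),(280,290),(280,350),(250,290),(250,350)]: print((v,u),np.round(W[v,u],1),np.round(Rt.inv().apply(W[v,u]-p),1))
E
```

```text
t 3.75 pos [ 530.3 -319.5   11.2] x [ 0.009 -0.004 -1.   ] z [0.933 0.36  0.007] jaw 21.1 F [ 0.87 -0.44  0.27] M [-0.036 -0.081 -0.051] gap 12.5 q [-0.6   0.63  1.47  0.    1.03 -0.97]
cam pos rel tool [-200.17678892   68.8972562    -0.4707514 ]
[0, 0, 0] [325.1 233.3 210.8]
[-19, 0, 0] [325.1 243.8 192.4]
[0, 0, 6] [334.3 233.3 210.9]
[-19, 8, 6] [335.3 230.9 190.5]
[0, 8, 6] [334.4 221.5 208.9]
(150, 318) [ 506.7 -269.6   28.6] [-17.8  55.   -4. ]
(200, 318) [ 516.9 -296.5   28. ] [-17.   26.2  -4.1]
(235, 322) [ 526.7 -315.6   28.3] [-17.2   4.9  -1.9]
(280, 290) [ 509.3 -291.5  140.3] [-129.4   32.8   -8.7]
(280, 350) [ 535.3 -307.2   94.2] [-83.    9.1   9.7]
(250, 290) [ 510.5 -316.9   62.8] [-51.8   9.3 -17.2]
(250, 350) [ 537.8 -306.4   63. ] [-51.8   9.2  12.1]
```

View pics/w3.png

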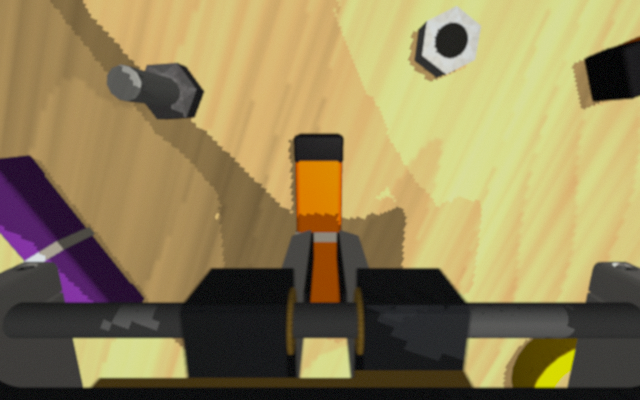

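```bash
python3 - <<'E'
from h import *
from cell import *
c=camera_params("wrist"); T=np.load("pics/w3_T.npy")
s=read_state(); Rt=R.from_euler('xyz',s['eef_rot']); p=np.array(s['eef_pos'])
W=cloud(np.load("pics/w3.npy"),c,T)
L=(W-p)@Rt.as_matrix()
for v in range(226,262,4): print(v,[tuple(np.round(L[v,u]).astype(int)) for u in range(280,372,6)])
E
```

```text
226 [(np.int64(11), np.int64(2), np.int64(-31)), (np.int64(11), np.int64(1), np.int64(-27)), (np.int64(13), np.int64(1), np.int64(-23)), (np.int64(-16), np.int64(10), np.int64(-16)), (np.int64(-15), np.int64(10), np.int64(-13)), (np.int64(-16), np.int64(10), np.int64(-9)), (np.int64(-16), np.int64(10), np.int64(-5)), (np.int64(-16), np.int64(10), np.int64(-2)), (np.int64(-17), np.int64(10), np.int64(2)), (np.int64(-17), np.int64(10), np.int64(5)), (np.int64(-13), np.int64(9), np.int64(9)), (np.int64(12), np.int64(1), np.int64(14)), (np.int64(12), np.int64(1), np.int64(18)), (np.int64(12), np.int64(1), np.int64(23)), (np.int64(11), np.int64(1), np.int64(27)), (np.int64(-9223372036854775808), np.int64(-9223372036854775808), np.int64(-9223372036854775808))]
230 [(np.int64(11), np.int64(-1), np.int64(-31)), (np.int64(12), np.int64(-2), np.int64(-27)), (np.int64(11), np.int64(-1), np.int64(-23)), (np.int64(-15), np.int64(7), np.int64(-16)), (np.int64(-17), np.int64(8), np.int64(-13)), (np.int64(-17), np.int64(8), np.int64(-9)), (np.int64(-17), np.int64(8), np.int64(-5)), (np.int64(-18), n
[... 4748 characters left out ...]
 np.int64(-18)), (np.int64(-61), np.int64(9), np.int64(-15)), (np.int64(-61), np.int64(9), np.int64(-13)), (np.int64(-61), np.int64(9), np.int64(-10)), (np.int64(-58), np.int64(8), np.int64(-7)), (np.int64(-17), np.int64(-10), np.int64(-6)), (np.int64(-17), np.int64(-10), np.int64(-2)), (np.int64(-16), np.int64(-10), np.int64(2)), (np.int64(-16), np.int64(-10), np.int64(5)), (np.int64(-58), np.int64(8), np.int64(7)), (np.int64(-62), np.int64(9), np.int64(9)), (np.int64(-60), np.int64(9), np.int64(12)), (np.int64(-60), np.int64(9), np.int64(15)), (np.int64(-61), np.int64(9), np.int64(18)), (np.int64(12), np.int64(-23), np.int64(32))]<stdin>:7: RuntimeWarning: invalid value encountered in cast
```

```bash
python3 - <<'E'
from h import *
from cell import *
p,d=camera("scene"); cv2.imwrite("pics/s3.png",cv2.resize(p[180:320,120:320],None,fx=4,fy=4,interpolation=cv2.INTER_CUBIC))
E
```

```text
(no output)
```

View pics/s3.png

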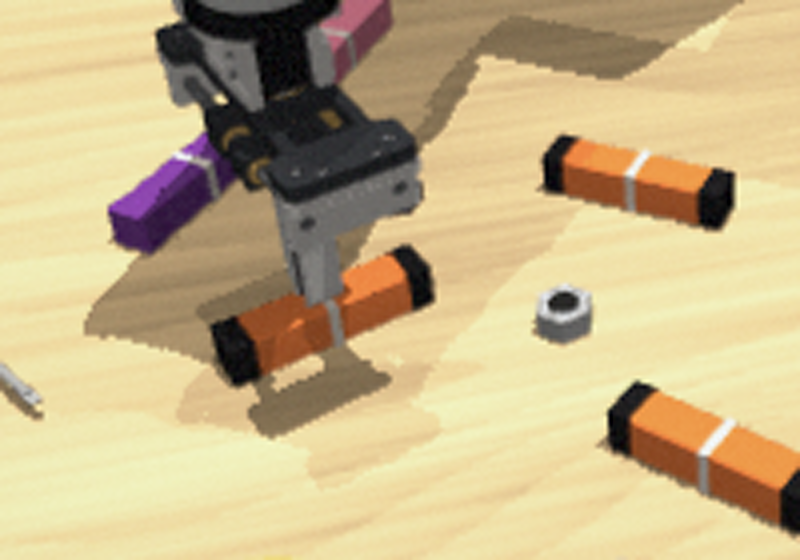

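```bash
python3 - <<'E'
from h import *
from cell import *
c=camera_params("wrist"); T=np.load("pics/w3_T.npy")
s=read_state(); Rt=R.from_euler('xyz',s['eef_rot']); p=np.array(s['eef_pos'])
TL=np.eye(4); TL[:3,:3]=Rt.inv().as_matrix()@T[:3,:3]; TL[:3,3]=Rt.inv().apply(T[:3,3]-p)
np.save("TL.npy",TL)
np.set_printoptions(suppress=True,linewidth=200)
for n,us in (("w1",(250,258,265,390,400)),("w2",(285,292,360,366)),("w3",(295,300,350,356))):
    L=cloud(np.load(f"pics/{n}.npy"),c,TL)
    for u in us: print(n,u,[f"{v}:{L[v,u,0]:.0f}/{L[v,u,1]:.0f}/{L[v,u,2]:.0f}" for v in range(222,244,2)])
E
```

```text
w1 250 ['222:118/-28/-76', '224:117/-30/-76', '226:117/-32/-76', '228:117/-35/-77', '230:117/-37/-77', '232:117/-39/-77', '234:117/-41/-77', '236:-30/9/-42', '238:-35/9/-41', '240:-37/9/-40', '242:-41/9/-39']
w1 258 ['222:117/-28/-68', '224:117/-30/-68', '226:117/-32/-68', '228:119/-35/-69', '230:118/-37/-69', '232:116/-39/-69', '234:-26/9/-38', '236:-31/9/-37', '238:-34/9/-36', '240:-37/9/-36', '242:-40/9/-35']
w1 265 ['222:117/-28/-61', '224:117/-30/-61', '226:118/-33/-61', '228:117/-35/-61', '230:116/-36/-61', '232:-25/9/-34', '234:-28/9/-34', '236:-31/9/-33', '238:-34/9/-33', '240:-35/8/-32', '242:-36/8/-32']
w1 390 ['222:117/-28/67', '224:118/-31/67', '226:116/-32/67', '228:117/-35/67', '230:116/-37/67', '232:117/-39/67', '234:-26/9/37', '236:-31/9/36', '238:-35/9/35', '240:-38/9/34', '242:-40/9/34']
w1 400 ['222:117/-28/77', '224:115/-30/77', '226:117/-33/77', '228:118/-35/78', '230:117/-37/77', '232:117/-39/77', '234:116/-41/77', '236:-30/9/41', '238:-34/9/41', '240:-37/9/40', '242:-40/9/39']
w2 285 ['222:11/4/-27', '224:10/3/-27', '226:12/1/-27', '228:12/-0/-27', '230:12/-2/-
[... 713 characters left out ...]
1', '228:11/0/-20', '230:11/-2/-21', '232:-16/6/-18', '234:-17/5/-18', '236:-32/9/-16', '238:-35/10/-16', '240:-37/9/-16', '242:-41/9/-16']
w3 300 ['222:-17/13/-15', '224:-15/11/-15', '226:-16/10/-15', '228:-17/9/-15', '230:-16/7/-15', '232:-17/7/-15', '234:-28/9/-14', '236:-32/9/-14', '238:-34/9/-14', '240:-36/9/-13', '242:-41/9/-13']
w3 350 ['222:11/4/17', '224:12/3/17', '226:11/1/17', '228:13/-1/17', '230:12/-2/17', '232:11/-3/17', '234:-29/10/14', '236:-31/9/14', '238:-34/9/13', '240:-37/9/13', '242:-41/9/13']
w3 356 ['222:11/4/21', '224:12/2/21', '226:10/2/21', '228:12/-0/21', '230:12/-2/21', '232:11/-3/21', '234:12/-5/21', '236:-31/9/17', '238:-34/9/17', '240:-37/9/16', '242:-41/9/16']
```

Emit:
play_rows:
  motion: [0,0,0,-0.015,0,0,-0.3]

```text
clock: 3.95
eef_pos: [529.2, -318.8, 24.8]
eef_rot: [-0.645, 1.564, -0.277]
wrist_force: [-0.6, 0.6, 0.5]
finger_gap: 9.5
```

Emit:
play_rows:
  motion: [0,0,0,0,0,0,-0.3,0,0,0,0,0,0,-0.3,0,0,0,0,0,0,-0.3]

```text
clock: 4.25
eef_pos: [530.4, -319.6, 28.0]
eef_rot: [-0.772, 1.56, -0.404]
wrist_force: [-0.1, -0.1, -0.9]
finger_gap: 33.2
```

Emit:
play_rows:
  motion: [0,0,0,0.007,0,0,-0.3]

```text
clock: 4.35
eef_pos: [530.8, -319.9, 21.5]
eef_rot: [-0.794, 1.559, -0.426]
wrist_force: [0.5, -0.3, -0.6]
finger_gap: 40.9
```

Emit:
play_rows:
  motion: [0,0,0,0,0,0,-0.3]

```text
clock: 4.45
eef_pos: [530.2, -319.5, 20.1]
eef_rot: [-0.764, 1.561, -0.396]
wrist_force: [-0.9, 0.0, -0.8]
finger_gap: 49.1
```

Emit:
play_rows:
  motion: [0,0,0,0.01,0,-0.003,-0.3,0.004,0,0.01,0.003,0,-0.002,-0.3]

```text
clock: 4.65
eef_pos: [525.4, -321.1, 5.8]
eef_rot: [0.462, 1.563, 0.827]
wrist_force: [-0.2, 0.6, -0.1]
finger_gap: 60.9
```

Emit:
play_rows:
  motion: [0,0,0,0.005,0,0,-0.3]

```text
clock: 4.75
eef_pos: [525.2, -321.4, 0.4]
eef_rot: [0.512, 1.563, 0.876]
wrist_force: [0.4, 0.3, -0.3]
finger_gap: 61.2
```

Emit:
play_rows:
  motion: [0,0,0,0,0,0,-0.3]

```text
clock: 4.85
eef_pos: [524.6, -321.2, -0.8]
eef_rot: [0.731, 1.562, 1.094]
wrist_force: [-0.6, 0.2, -0.1]
finger_gap: 61.2
```

```bash
python3 look.py w4
```

```text
t 4.85 pos [ 524.6 -321.2   -0.8] x [ 0.004  0.007 -1.   ] z [0.935 0.356 0.006] jaw 20.8 F [-0.57  0.21 -0.06] M [-0.037 -0.028 -0.021] gap 61.2 q [-0.61  0.64  1.48  0.01  1.02 -0.98]
```

View pics/w4.png

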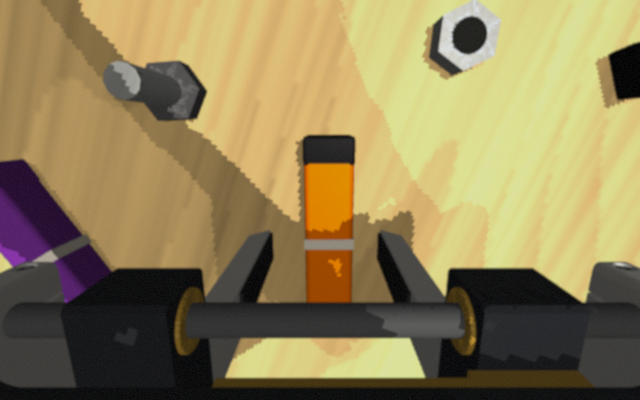

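```bash
cat > meas.py <<'E'
import sys
from h import *
from cell import camera_params, read_state
n=sys.argv[1]; g=(float(sys.argv[2]),float(sys.argv[3])); zlo,zhi=(22,45)
c=camera_params("wrist"); T=np.load(f"pics/{n}_T.npy"); W=cloud(np.load(f"pics/{n}.npy"),c,T); p=cv2.imread(f"pics/{n}.png")
h=cv2.cvtColor(p,cv2.COLOR_BGR2HSV)
near=(np.hypot(W[...,0]-g[0],W[...,1]-g[1])<90)&(W[...,2]>zlo)&(W[...,2]<zhi)
band=near&(h[...,1]<80)&(h[...,2]>110)
o=near&orange(p)
P=W[near][:,:2]; r=cv2.minAreaRect(P.astype(np.float32)); print("rect",np.round(r[0],1),np.round(r[1],1),round(r[2],1),"z",np.round(np.median(W[near][:,2]),1))
q=W[o][:,:2]; u,s,vt=np.linalg.svd(q-q.mean(0),full_matrices=False); ax=vt[0]; ax=ax if ax[1]>0 else -ax
pe=np.array([-ax[1],ax[0]]); t=(q-q.mean(0))@pe; mid=q.mean(0)+pe*(np.percentile(t,1)+np.percentile(t,99))/2
print("axis",round(np.degrees(np.arctan2(ax[1],ax[0])),1),"n band",band.sum())
if band.sum()>5:
    b=W[band][:,:2]; tb=np.median((b-mid)@ax); print("band centre",np.round(mid+ax*tb,1), "on top z",np.median(W[band][:,2]))
E
python3 meas.py w4 526.5 -318
```

```text
rect [ 520.9 -307.6] [95.1 74.4] 77.9 z 27.5
axis 111.2 n band 459
band centre [ 525.2 -317.5] on top z 27.62371906276013
```

```bash
python3 - <<'E'
from h import *
plan([525.5,-318,-12],Rdown(21.1),-0.3,vmax=20)
E
```

```text
1 rows; total rotvec [-0.005  0.007 -0.005]
-0.005,0.007,-0.005,0.012,0.003,0.002,-0.3
```

Emit:
play_rows:
  motion: [-0.005,0.006,-0.004,0.006,0.003,0.002,-0.3,0,0,0,0.004,0,0,-0.3]

```text
clock: 5.1
eef_pos: [526.2, -317.8, -10.2]
eef_rot: [-0.495, 1.57, -0.126]
wrist_force: [-0.5, -0.2, -0.3]
finger_gap: 61.1
```

Emit:
play_rows:
  motion: [0,0,0,0,0,0,1,0,0,0,0,0,0,1,0,0,0,0,0,0,1]

```text
clock: 5.4
eef_pos: [526.3, -317.4, -10.7]
eef_rot: [-0.306, 1.57, 0.063]
wrist_force: [-0.0, -0.0, -0.2]
finger_gap: 40.3
```

```bash
python3 -c "
from h import *;show()"
```

```text
t 5.4 pos [ 526.3 -317.4  -10.7] x [ 0.001  0.    -1.   ] z [0.932 0.361 0.001] jaw 21.2 F [-0.   -0.02 -0.24] M [-0.064 -0.13  -0.008] gap 40.3 q [-0.6   0.66  1.49  0.    1.   -0.97]
```

Emit:
play_rows:
  motion: [0,0,0,0,0,0,1,0,0,0,0,0,0,1,0,0,0,0,0,0,1]

```text
clock: 5.7
eef_pos: [526.3, -317.5, -10.5]
eef_rot: [-0.447, 1.57, -0.077]
wrist_force: [1.2, 0.2, -1.2]
finger_gap: 27.5
```

```bash
python3 -c "
from h import *;show()"; python3 look.py w5
```

```text
t 5.7 pos [ 526.3 -317.5  -10.5] x [ 0.001 -0.    -1.   ] z [0.932 0.361 0.001] jaw 21.2 F [ 1.24  0.22 -1.19] M [ 0.001 -0.253 -0.012] gap 27.5 q [-0.6   0.66  1.49  0.    1.   -0.97]
t 5.7 pos [ 526.3 -317.5  -10.5] x [ 0.001 -0.    -1.   ] z [0.932 0.361 0.001] jaw 21.2 F [ 1.24  0.22 -1.19] M [ 0.001 -0.253 -0.012] gap 27.5 q [-0.6   0.66  1.49  0.    1.   -0.97]
```

View pics/w5.png

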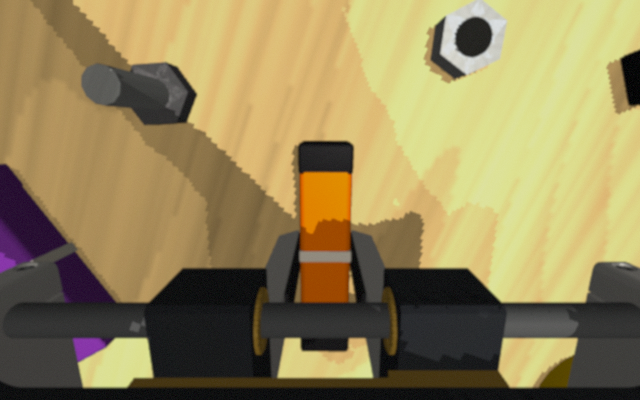

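Emit:
play_rows:
  motion: [0,0,0,0,0,0,1,0,0,0,-0.01,0,0,1,0,0,0,-0.02,0,0,1,0,0,0,-0.02,0,0,1,0,0,0,0,0,0,1,0,0,0,0,0,0,1]
  newtons: 60

```text
clock: 6.35
eef_pos: [525.1, -316.7, 41.0]
eef_rot: [2.001, 1.568, 2.37]
wrist_force: [0.2, -0.3, -3.3]
finger_gap: 27.4
```

```bash
cat > feel.py <<'E'
from h import *
from cell import *
show()
s=read_state(); Rt=R.from_euler('xyz',s['eef_rot']); M=Rt.inv().apply(s['moment']); print("M tool",np.round(M,3),"F tool",np.round(Rt.inv().apply(s['wrist_force']),2))
E
python3 feel.py; python3 look.py w6
```

```text
t 6.35 pos [ 525.1 -316.7   41. ] x [-0.002  0.002 -1.   ] z [ 0.933  0.361 -0.001] jaw 21.2 F [ 0.23 -0.26 -3.34] M [ 0.075 -0.053 -0.022] gap 27.4 q [-0.6   0.59  1.46  0.    1.1  -0.97]
M tool [ 0.022 -0.077  0.051] F tool [ 3.34 -0.33  0.13]
t 6.35 pos [ 525.1 -316.7   41. ] x [-0.002  0.002 -1.   ] z [ 0.933  0.361 -0.001] jaw 21.2 F [ 0.23 -0.26 -3.34] M [ 0.075 -0.053 -0.022] gap 27.4 q [-0.6   0.59  1.46  0.    1.1  -0.97]
```

View pics/w6.png

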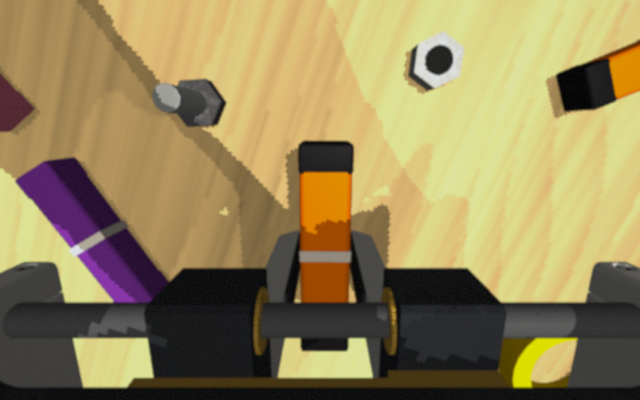

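```bash
cat > feel.py <<'E'
from h import *
from cell import *
show(); L=[]
for i in range(8):
    camera("wrist"); s=read_state(); Rt=R.from_euler('xyz',s['eef_rot']); L.append(np.r_[Rt.inv().apply(s['moment']),Rt.inv().apply(s['wrist_force'])])
L=np.array(L); print("M,F tool mean",np.round(L.mean(0),3),"sd",np.round(L.std(0),3)); print(np.round(L[:,2],3))
show()
E
python3 feel.py
```

```text
t 6.4 pos [ 525.2 -316.8   41.1] x [-0.002  0.002 -1.   ] z [ 0.933  0.361 -0.001] jaw 21.2 F [-0.54  0.08 -3.23] M [ 0.072 -0.165  0.016] gap 27.3 q [-0.6   0.59  1.46  0.    1.1  -0.97]
M,F tool mean [ 0.011 -0.1    0.047  3.191 -0.092  0.118] sd [0.027 0.029 0.025 0.651 0.461 0.563]
[0.07  0.025 0.025 0.07  0.057 0.077 0.002 0.049]
t 6.8 pos [ 525.2 -316.8   41. ] x [-0.002  0.002 -1.   ] z [ 0.933  0.361 -0.001] jaw 21.2 F [ 0.01  0.55 -2.61] M [ 0.073 -0.054 -0.   ] gap 27.8 q [-0.6   0.59  1.46  0.    1.1  -0.97]
```

```bash
cat > fitrack.py <<'E'
from h import *
from scipy.optimize import minimize
from cell import camera_params
def deckR(psi,t=30):
    a=np.radians(t); p=psi; ex=np.array([np.cos(a)*np.cos(p),np.cos(a)*np.sin(p),np.sin(a)]); ey=np.array([-np.sin(p),np.cos(p),0]); return np.stack([ex,ey,np.cross(ex,ey)],1)
def fit(p,W,x0=(523,215,np.radians(16.5))):
    h=cv2.cvtColor(p,cv2.COLOR_BGR2HSV)
    m=(h[...,0]>=22)&(h[...,0]<=34)&(h[...,1]>150)&(h[...,2]>90)
    ok=m&(np.hypot(W[...,0]-x0[0],W[...,1]-x0[1])<160)&(W[...,2]>50)
    P=W[ok]
    def dist(q,box): return np.maximum(np.abs(q)-box,0)
    def loc(v): return (P-np.array([v[0],v[1],52]))@deckR(v[2])
    fy=np.array([-102,-58,-22,22,58,102.])
    def cost(v):
        L=loc(v); dy=np.abs(L[:,1][:,None]-fy).min(1); dx=np.abs(np.abs(L[:,0])-46)
        dz=np.abs(L[:,2]-30)
        return np.mean(np.minimum(np.maximum(dy-2.5,0),8)**2+np.minimum(np.maximum(dx-5,0),8)**2+0.02*dy**2*(dy<8)+0.02*dx**2*(dx<10))
    best=None
    for dx in (-8,0,8):
        for dy in (-8,0,8):
            r=minimize(cost,np.array(x0)+[dx,dy,0],method="Nelder-Mead",options=dict(xatol=1e-3,fatol=1e-4,initial_simplex=np.array(x0)+np.array([[dx,dy,0],[dx+5,dy,0],[dx,dy+5,0],[dx,dy,0.05]])))
            if best is None or r.fun<best.fun: best=r
    L=loc(best.x); print(len(P),"deck xy",np.round(best.x[:2],1),"psi deg",round(np.degrees(best.x[2]),2),"cost",round(best.fun,2),"z pct",np.round(np.percentile(L[:,2],[5,50,95]),1)); return best.x
if __name__=="__main__":
    for cam in ["top","scene"]:
        p=cv2.imread(f"pics/{cam}0.png"); W=cloud(np.load(f"pics/{cam}0.npy"),camera_params(cam)); fit(p,W)
E
python3 fitrack.py
python3 - <<'E'
from h import *
from cell import *
c=camera_params("wrist"); TL=np.load("TL.npy")
for n in ("w5","w6"):
    p=cv2.imread(f"pics/{n}.png"); L=cloud(np.load(f"pics/{n}.npy"),c,TL); m=orange(p); m[:,:302]=0; m[:,350:]=0; m[:165]=0;m[255:]=0
    q=L[m]; A=np.c_[q[:,1:],np.ones(len(q))]; k=np.linalg.lstsq(A,q[:,0],rcond=None)[0]; print(n,len(q),"slope x vs y deg",np.degrees(k[0]),"x at y=0",k[2], "z range",np.percentile(q[:,2],[2,98]))
E
```

```text
108 deck xy [524.  215.3] psi deg 16.13 cost 3.7 z pct [25.7 36.9 40.1]
228 deck xy [523.9 215.8] psi deg 15.79 cost 0.52 z pct [23.3 29.8 36.2]
 ** On entry to DLASCL parameter number  4 had an illegal value
 ** On entry to DLASCL parameter number  4 had an illegal valueTraceback (most recent call last):
  File "<stdin>", line 6, in <module>
    x, resids, rank, s = _umath_linalg.lstsq(a, b, rcond,
                         ~~~~~~~~~~~~~~~~~~~^^^^^^^^^^^^^
                                             signature=signature)
                                             ^^^^^^^^^^^^^^^^^^^^
    raise LinAlgError("SVD did not converge in Linear Least Squares")
numpy.linalg.LinAlgError: SVD did not converge in Linear Least Squares
```

```bash
cat >> h.py <<'E'
DK=np.array([524,215.5,52.]); PSI=16.0
def deckM():
    a=np.radians(30);p=np.radians(PSI); ex=np.array([np.cos(a)*np.cos(p),np.cos(a)*np.sin(p),np.sin(a)]); ey=np.array([-np.sin(p),np.cos(p),0]); return np.stack([ex,ey,np.cross(ex,ey)],1)
def d2w(v): return DK+deckM()@np.array(v,float)
def w2d(v): return deckM().T@(np.array(v)-DK)
E
python3 - <<'E'
from h import *
from cell import *
s=read_state(); p=s['eef_pos']; Rc=R.from_euler('xyz',s['eef_rot'])
pre=d2w([0,-80,90]); print(pre)
up=np.array(p)+[0,0,100]
plan(up,Rc,1,vmax=40)
plan(pre,Rdeck(PSI,-1),1,p0=up,R0=Rc,wmax=0.135)
E
```

```text
[502.79421215 126.19538331 129.94228634]
3 rows; total rotvec [0. 0. 0.]
0,0,0,-0.033,0,0,1, 0,0,0,-0.033,0,0,1, 0,0,0,-0.033,0,0,1
13 rows; total rotvec [ 1.618 -0.437  0.395]
0.124,-0.034,0.03,0.001,0.032,0.011,1, 0.124,-0.034,0.03,0.002,0.033,0.007,1, 0.124,-0.034,0.03,0.003,0.034,0.002,1, 0.124,-0.034,0.03,0.004,0.034,-0.002,1, 0.124,-0.034,0.03,0.005,0.033,-0.006,1, 0.124,-0.034,0.03,0.006,0.032,-0.011,1, 0.124,-0.034,0.03,0.007,0.03,-0.015,1, 0.124,-0.034,0.03,0.007,0.028,-0.019,1, 0.124,-0.034,0.03,0.007,0.025,-0.022,1, 0.124,-0.034,0.03,0.007,0.022,-0.025,1, 0.124,-0.034,0.03,0.007,0.018,-0.028,1, 0.124,-0.034,0.03,0.006,0.015,-0.03,1, 0.124,-0.034,0.03,0.005,0.01,-0.032,1
```

Emit:
play_rows:
  motion: [0,0,0,-0.033,0,0,1,0,0,0,-0.033,0,0,1,0,0,0,-0.033,0,0,1,0.124,-0.034,0.03,0.001,0.032,0.011,1,0.124,-0.034,0.03,0.002,0.033,0.007,1,0.124,-0.034,0.03,0.003,0.034,0.002,1,0.124,-0.034,0.03,0.004,0.034,-0.002,1,0.124,-0.034,0.03,0.005,0.033,-0.006,1,0.124,-0.034,0.03,0.006,0.032,-0.011,1,0.124,-0.034,0.03,0.007,0.03,-0.015,1,0.124,-0.034,0.03,0.007,0.028,-0.019,1,0.124,-0.034,0.03,0.007,0.025,-0.022,1,0.124,-0.034,0.03,0.007,0.022,-0.025,1,0.124,-0.034,0.03,0.007,0.018,-0.028,1,0.124,-0.034,0.03,0.006,0.015,-0.03,1,0.12,-0.034,0.03,0.005,0.008,-0.022,1,0,0,0,0,0,0,1]

```text
clock: 8.5
eef_pos: [513.0, 112.7, 134.5]
eef_rot: [1.553, 1.052, 0.273]
wrist_force: [-0.8, -0.3, -3.6]
finger_gap: 27.6
```

```bash
python3 look.py w7; python3 - <<'E'
from h import *
from cell import *
s=read_state(); print("deck pos",w2d(s['eef_pos']))
plan(d2w([0,-80,60]),Rdeck(PSI,-1),1)
from fitrack import fit
c=camera_params("wrist"); W=cloud(np.load("pics/w7.npy"),c,np.load("pics/w7_T.npy")); fit(cv2.imread("pics/w7.png"),W)
E
```

```text
t 8.5 pos [513.  112.7 134.5] x [ 0.477  0.134 -0.869] z [ 0.285 -0.959  0.009] jaw -73.5 F [-0.83 -0.28 -3.56] M [-0.139  0.486 -0.011] gap 27.6 q [0.1  0.02 2.06 0.17 0.55 1.26]
deck pos [  7.73665884 -96.6074915   91.13737489]
1 rows; total rotvec [0.018 0.003 0.006]
0.018,0.003,0.006,0.031,-0.007,-0.017,1
1100 deck xy [522.4 213.9] psi deg 16.01 cost 2.66 z pct [ 26.1  37.3 226.7]
```

View pics/w7.png

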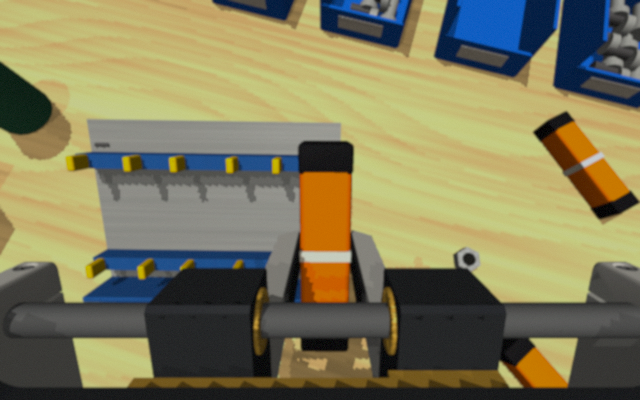

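Emit:
play_rows:
  motion: [0.018,0.003,0.006,0.015,-0.007,-0.017,1,0,0,0,0,0,0,1]

```text
clock: 8.75
eef_pos: [510.0, 127.9, 118.2]
eef_rot: [1.567, 1.047, 0.28]
wrist_force: [-0.2, -0.5, -4.5]
finger_gap: 27.6
```

```bash
sed -i 's/&(W\[...,2\]>50)/\&(W[...,2]>50)\&(W[...,2]<140)/' fitrack.py; python3 look.py w8; python3 - <<'E'
from h import *
from cell import *
s=read_state(); print("deck pos",w2d(s['eef_pos']))
plan(d2w([0,-80,30]),Rdeck(PSI,-1),1)
from fitrack import fit
c=camera_params("wrist"); 
for n in ("w7","w8"):
  W=cloud(np.load(f"pics/{n}.npy"),c,np.load(f"pics/{n}_T.npy")); fit(cv2.imread(f"pics/{n}.png"),W)
E
```

```text
t 8.75 pos [510.  127.9 118.2] x [ 0.481  0.138 -0.866] z [ 0.279 -0.96   0.002] jaw -73.8 F [-0.21 -0.47 -4.52] M [-0.042  0.432  0.008] gap 27.6 q [0.14 0.05 2.08 0.15 0.49 1.31]
deck pos [  2.12397569 -81.19378907  77.08027144]
1 rows; total rotvec [ 0.005  0.    -0.003]
0.005,0,-0.003,0.047,-0.002,-0.001,1
1037 deck xy [522.4 215.6] psi deg 15.77 cost 0.4 z pct [26.1 37.5 39.1]
1194 deck xy [522.5 215.6] psi deg 15.66 cost 0.38 z pct [25.2 37.6 39. ]
```

View pics/w8.png

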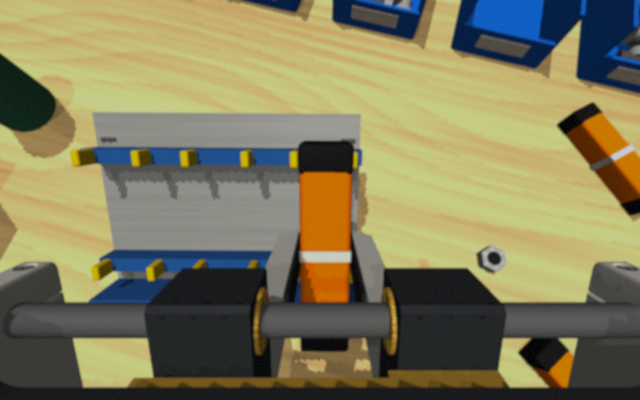

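```bash
sed -i 's/^DK=.*/DK=np.array([523.,215.6,52.]); PSI=15.85/' h.py; python3 - <<'E'
from h import *
from cell import *
s=read_state(); print("deck pos",w2d(s['eef_pos']))
plan(d2w([0,-80,35]),Rdeck(PSI,-1),1)
E
```

```text
deck pos [  3.11761722 -81.65891081  76.50659224]
1 rows; total rotvec [ 0.007 -0.001 -0.003]
0.007,-0.001,-0.003,0.041,-0.003,-0.002,1
```

Emit:
play_rows:
  motion: [0.007,0,-0.003,0.02,-0.003,-0.002,1,0,0,0,0.018,0,0,1,0,0,0,0,0,0,1]

```text
clock: 9.1
eef_pos: [529.3, 131.1, 87.5]
eef_rot: [1.565, 1.045, 0.275]
wrist_force: [-1.1, -0.5, -2.8]
finger_gap: 27.5
```

```bash
python3 look.py w9; python3 - <<'E'
from h import *
from cell import *
s=read_state(); print("deck pos",w2d(s['eef_pos']))
plan(d2w([0,-80,11]),Rdeck(PSI,-1),1)
E
```

```text
t 9.1 pos [529.3 131.1  87.5] x [ 0.483  0.136 -0.865] z [ 0.276 -0.961  0.003] jaw -74.0 F [-1.07 -0.47 -2.8 ] M [-0.15   0.446  0.043] gap 27.5 q [0.14 0.15 2.06 0.17 0.41 1.29]
deck pos [  3.43776655 -83.02369866  40.14096273]
1 rows; total rotvec [ 0.004  0.001 -0.004]
0.004,0.001,-0.004,0.029,-0.004,-0.003,1
```

View pics/w9.png

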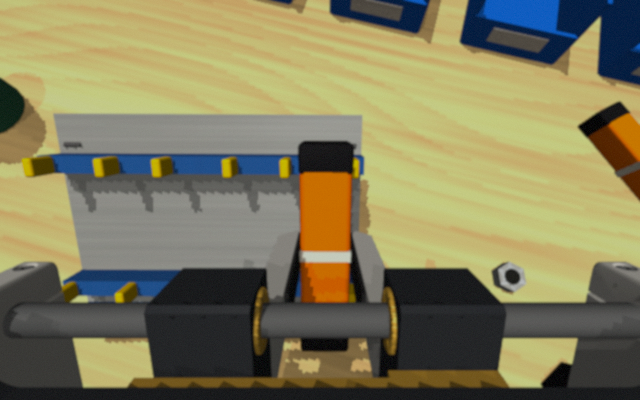

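Emit:
play_rows:
  motion: [0.004,0,-0.004,0.008,-0.003,-0.004,1,0,0,0,0.006,-0.001,0,1]

```text
clock: 9.35
eef_pos: [532.5, 135.1, 76.1]
eef_rot: [1.567, 1.045, 0.272]
wrist_force: [0.3, 0.3, -3.5]
finger_gap: 27.6
```

```bash
python3 look.py w10; python3 - <<'E'
from h import *
from cell import *
s=read_state(); print("deck pos",w2d(s['eef_pos']))
plan(d2w([0,-80,11]),Rdeck(PSI,-1),1)
E
```

```text
t 9.35 pos [532.5 135.1  76.1] x [ 0.483  0.135 -0.865] z [ 0.272 -0.962  0.002] jaw -74.2 F [ 0.26  0.34 -3.53] M [-0.148  0.493 -0.047] gap 27.6 q [0.15 0.18 2.06 0.17 0.38 1.31]
deck pos [  0.65858144 -80.08346265  26.67039726]
1 rows; total rotvec [-0.     0.002 -0.002]
0,0.002,-0.002,0.016,-0.001,0,1
```

View pics/w10.png

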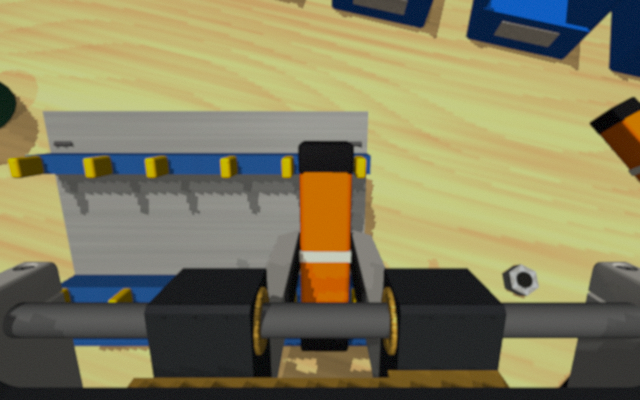

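Emit:
play_rows:
  motion: [0,0.002,-0.002,0.006,-0.001,-0.001,1,0,0,0,0.004,0,0,1]

```text
clock: 9.6
eef_pos: [536.7, 137.3, 66.3]
eef_rot: [1.571, 1.047, 0.277]
wrist_force: [0.4, 0.1, -3.6]
finger_gap: 27.2
```

Emit:
play_rows:
  motion: [0,0,0,0.002,0,0,1]

```text
clock: 9.7
eef_pos: [537.8, 137.6, 64.3]
eef_rot: [1.571, 1.047, 0.277]
wrist_force: [0.2, 0.8, -3.5]
finger_gap: 27.5
```

```bash
python3 look.py w11; python3 - <<'E'
from h import *
from cell import *
s=read_state(); print("deck pos",w2d(s['eef_pos']))
plan(d2w([0,-80,9.5]),Rdeck(PSI,-1),1)
E
```

```text
t 9.7 pos [537.8 137.6  64.3] x [ 0.481  0.137 -0.866] z [ 0.273 -0.962  0.   ] jaw -74.1 F [ 0.21  0.82 -3.51] M [-0.134  0.439  0.051] gap 27.5 q [0.15 0.22 2.05 0.18 0.36 1.29]
deck pos [ -0.20316283 -79.04978468  14.01178962]
1 rows; total rotvec [ 0. -0.  0.]
0,0,0,0.005,0,0.001,1
```

View pics/w11.png

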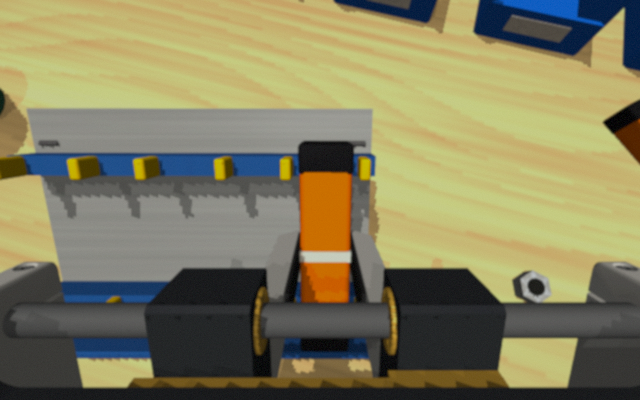

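Emit:
play_rows:
  motion: [0,0,0,0.002,0,0,1]

```text
clock: 9.85
eef_pos: [538.8, 137.9, 62.4]
eef_rot: [1.571, 1.047, 0.277]
wrist_force: [0.3, -0.3, -4.6]
finger_gap: 27.6
```

Emit:
play_rows:
  motion: [0,0,0,0.002,0,0,1]

```text
clock: 9.95
eef_pos: [539.8, 138.3, 60.6]
eef_rot: [1.571, 1.047, 0.277]
wrist_force: [-25.9, -5.1, 34.3]
finger_gap: 27.0
```

```bash
python3 - <<'E'
from h import *
from cell import *
show(); s=read_state(); print("deck pos",w2d(s['eef_pos']))
E
```

```text
t 9.95 pos [539.8 138.3  60.6] x [ 0.481  0.137 -0.866] z [ 0.274 -0.962  0.   ] jaw -74.1 F [-25.86  -5.11  34.3 ] M [-0.092  1.112  0.165] gap 27.0 q [0.15 0.23 2.05 0.18 0.35 1.29]
deck pos [ 3.96399947e-02 -7.90045675e+01  9.94785423e+00]
```

Emit:
play_rows:
  motion: [0,0,0,-0.0005,0,0,0,0,0,0,0,0,0,0,0,0,0,0,0,0,0,0,0,0,0,0,0,0]

```text
clock: 10.35
eef_pos: [541.0, 138.4, 62.5]
eef_rot: [1.57, 1.043, 0.276]
wrist_force: [-0.7, -0.1, -0.8]
finger_gap: 46.8
```

```bash
python3 look.py w12; python3 - <<'E'
from h import *
from cell import *
s=read_state(); print("deck pos",w2d(s['eef_pos']))
plan(d2w([0,-80,100]),Rdeck(PSI,-1),0)
E
```

```text
t 10.35 pos [541.  138.4  62.5] x [ 0.484  0.137 -0.864] z [ 0.274 -0.962  0.001] jaw -74.1 F [-0.71 -0.11 -0.82] M [-0.041  0.189 -0.009] gap 46.8 q [0.15 0.22 2.05 0.18 0.35 1.29]
deck pos [  1.9677825  -79.16639577  11.02989403]
2 rows; total rotvec [ 0.001  0.    -0.004]
0,0,-0.002,-0.044,-0.001,0,0, 0,0,-0.002,-0.044,-0.001,0,0
```

View pics/w12.png

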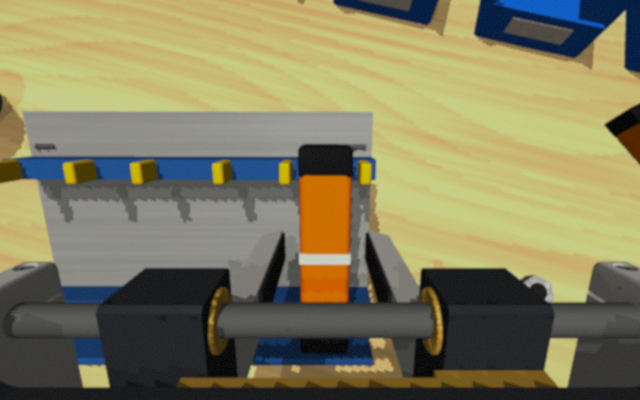

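```bash
python3 - <<'E'
from h import *
plan([453.5,-124.5,50],Rdown(-35),-0.3,p0=d2w([0,-80,100]),R0=Rdeck(PSI,-1),vmax=40)
E
```

```text
7 rows; total rotvec [-0.667  0.179 -0.503]
-0.095,0.026,-0.072,0.003,-0.02,0.033,-0.3, -0.095,0.026,-0.072,0.004,-0.023,0.031,-0.3, -0.095,0.026,-0.072,0.005,-0.025,0.028,-0.3, -0.095,0.026,-0.072,0.006,-0.027,0.026,-0.3, -0.095,0.026,-0.072,0.007,-0.029,0.024,-0.3, -0.095,0.026,-0.072,0.009,-0.031,0.021,-0.3, -0.095,0.026,-0.072,0.011,-0.032,0.018,-0.3
```

Emit:
play_rows:
  motion: [0,0,-0.002,-0.044,-0.001,0,0,0,0,-0.002,-0.044,-0.001,0,0,-0.095,0.026,-0.072,0.003,-0.02,0.033,-0.3,-0.095,0.026,-0.072,0.004,-0.023,0.031,-0.3,-0.095,0.026,-0.072,0.005,-0.025,0.028,-0.3,-0.095,0.026,-0.072,0.006,-0.027,0.026,-0.3,-0.095,0.026,-0.072,0.007,-0.029,0.024,-0.3,-0.095,0.026,-0.072,0.009,-0.031,0.021,-0.3,-0.095,0.026,-0.072,0.009,-0.03,0.018,-0.3,0,0,0,0,0,0,-0.3]

```text
clock: 11.4
eef_pos: [451.9, -127.1, 53.0]
eef_rot: [-2.373, 1.561, -2.972]
wrist_force: [0.0, 0.8, 0.9]
finger_gap: 61.5
```

```bash
python3 look.py w13; python3 meas.py w13 453.5 -124.5; python3 - <<'E'
from h import *
plan([453.5,-124.5,50],Rdown(-35),-0.3)
E
```

```text
t 11.4 pos [ 451.9 -127.1   53. ] x [-0.009 -0.002 -1.   ] z [ 0.826 -0.564 -0.007] jaw -34.3 F [0.04 0.76 0.94] M [ 0.031 -0.036 -0.049] gap 61.5 q [-0.35  0.29  1.87 -0.01  0.99  0.25]
rect [ 450.9 -123.8] [119.8  27.9] 54.8 z 27.4
axis 54.9 n band 311
band centre [ 451.2 -123.6] on top z 27.630748228213065
1 rows; total rotvec [ 0.009 -0.006  0.004]
0.009,-0.006,0.004,0.003,0.002,0.001,-0.3
```

View pics/w13.png

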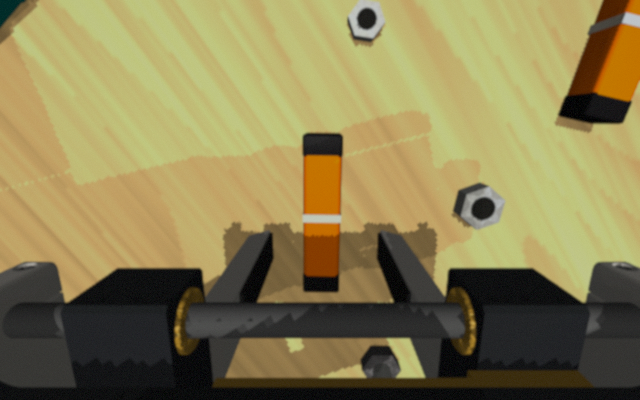

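```bash
python3 feel.py; python3 - <<'E'
from h import *
plan([451.6,-124,-10.5],Rdown(-35),-0.3,vmax=22)
E
```

```text
t 11.45 pos [ 452.  -125.6   53.4] x [-0.007 -0.    -1.   ] z [ 0.824 -0.566 -0.006] jaw -34.5 F [0.08 0.9  0.07] M [ 0.047 -0.027  0.005] gap 61.1 q [-0.35  0.29  1.87 -0.    0.99  0.26]
M,F tool mean [ 0.001 -0.028  0.011  0.021  0.415 -0.171] sd [0.024 0.038 0.04  0.184 0.505 0.56 ]
[ 0.043  0.075  0.004  0.029 -0.059 -0.013  0.033 -0.021]
t 11.85 pos [ 452.3 -124.2   54.5] x [-0.005 -0.001 -1.   ] z [ 0.825 -0.564 -0.004] jaw -34.4 F [ 1.09 -0.08 -0.  ] M [-0.056 -0.044 -0.024] gap 61.2 q [-0.34  0.28  1.87 -0.    0.99  0.26]
3 rows; total rotvec [ 0.011 -0.004  0.004]
0.004,-0.001,0.001,0.022,0,0,-0.3, 0.004,-0.001,0.001,0.022,0,0,-0.3, 0.004,-0.001,0.001,0.022,0,0,-0.3
```

Emit:
play_rows:
  motion: [0.004,-0.001,0.001,0.022,0,0,-0.3,0.004,-0.001,0.001,0.022,0,0,-0.3,0.003,-0.001,0,0.015,0,0,-0.3,0,0,0,0,0,0,-0.3]

```text
clock: 12.25
eef_pos: [453.2, -123.4, -4.7]
eef_rot: [0.126, 1.568, -0.484]
wrist_force: [0.1, 0.1, 0.2]
finger_gap: 61.2
```

```bash
python3 - <<'E'
from h import *
show();plan([451.6,-124,-10.5],Rdown(-35),-0.3,vmax=22)
E
```

```text
t 12.25 pos [ 453.2 -123.4   -4.7] x [ 0.003 -0.001 -1.   ] z [ 0.819 -0.573  0.003] jaw -35.0 F [0.12 0.13 0.25] M [-0.068 -0.037 -0.042] gap 61.2 q [-0.34  0.39  1.91 -0.    0.84  0.27]
1 rows; total rotvec [ 0.     0.003 -0.   ]
0,0.003,0,0.006,-0.001,-0.001,-0.3
```

Emit:
play_rows:
  motion: [0,0.002,0,0.005,-0.001,-0.001,-0.1,0,0,0,0,0,0,1,0,0,0,0,0,0,1,0,0,0,0,0,0,1,0,0,0,0,0,0,1,0,0,0,0,0,0,1,0,0,0,0,0,0,1]
  newtons: 60

```text
clock: 12.95
eef_pos: [452.9, -123.7, -7.4]
eef_rot: [0.331, 1.567, -0.279]
wrist_force: [0.7, -0.3, -1.9]
finger_gap: 27.7
```

```bash
python3 look.py w14; python3 meas.py w14 451.6 -124
```

```text
t 12.95 pos [ 452.9 -123.7   -7.4] x [ 0.004 -0.001 -1.   ] z [ 0.82  -0.573  0.004] jaw -35.0 F [ 0.71 -0.27 -1.87] M [-0.123 -0.068  0.023] gap 27.7 q [-0.34  0.39  1.91  0.    0.84  0.27]
rect [ 453.7 -125. ] [121.5  50.9] 65.6 z 27.6
axis 55.8 n band 451
band centre [ 452.3 -124.5] on top z 27.709531610248746
```

View pics/w14.png

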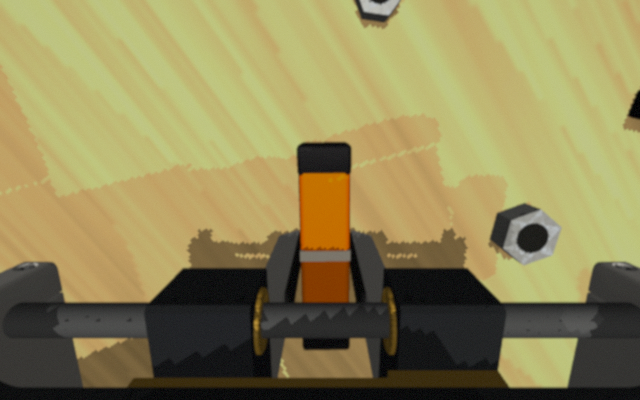

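Emit:
play_rows:
  motion: [0,0,0,-0.01,0,0,1,0,0,0,-0.02,0,0,1,0,0,0,-0.02,0,0,1,0,0,0,0,0,0,1]

```text
clock: 13.4
eef_pos: [452.1, -123.5, 45.2]
eef_rot: [0.367, 1.569, -0.243]
wrist_force: [0.3, 0.1, -4.3]
finger_gap: 27.6
```

```bash
python3 feel.py;  python3 look.py w15
```

```text
t 13.4 pos [ 452.1 -123.5   45.2] x [ 0.002 -0.001 -1.   ] z [ 0.82  -0.573  0.002] jaw -35.0 F [ 0.33  0.12 -4.31] M [-0.114  0.044  0.029] gap 27.6 q [-0.34  0.29  1.89  0.    0.96  0.27]
M,F tool mean [-0.025 -0.058 -0.118  3.399 -0.139 -0.057] sd [0.025 0.025 0.025 0.627 0.325 0.257]
[-0.134 -0.136 -0.083 -0.134 -0.116 -0.074 -0.147 -0.125]
t 13.8 pos [ 450.5 -122.9   42.1] x [-0.003  0.001 -1.   ] z [ 0.82  -0.573 -0.003] jaw -35.0 F [-0.21 -0.81 -4.24] M [-0.135  0.025 -0.001] gap 27.6 q [-0.34  0.3   1.89  0.    0.96  0.27]
t 13.8 pos [ 450.5 -122.9   42.1] x [-0.003  0.001 -1.   ] z [ 0.82  -0.573 -0.003] jaw -35.0 F [-0.21 -0.81 -4.24] M [-0.135  0.025 -0.001] gap 27.6 q [-0.34  0.3   1.89  0.    0.96  0.27]
```

View pics/w15.png

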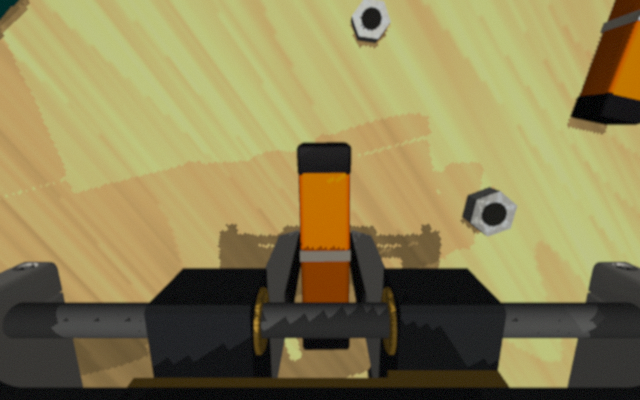

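```bash
python3 - <<'E'
from h import *
from cell import *
s=read_state(); p=np.array(s['eef_pos']); Rc=R.from_euler('xyz',s['eef_rot'])
pre=d2w([0,0,95]); print(pre)
plan(pre,Rdeck(PSI,1),1,p0=p+[0,0,100],R0=Rc,wmax=0.145)
E
```

```text
[477.30594915 202.62680775 134.27241336]
18 rows; total rotvec [-2.387 -0.641 -0.231]
-0.133,-0.036,-0.013,0,0.016,-0.009,1, -0.133,-0.036,-0.013,0,0.017,-0.007,1, -0.133,-0.036,-0.013,0,0.018,-0.005,1, -0.133,-0.036,-0.013,-0.001,0.018,-0.002,1, -0.133,-0.036,-0.013,-0.001,0.018,0,1, -0.133,-0.036,-0.013,-0.001,0.018,0.003,1, -0.133,-0.036,-0.013,-0.001,0.017,0.005,1, -0.133,-0.036,-0.013,-0.001,0.017,0.007,1, -0.133,-0.036,-0.013,-0.001,0.015,0.009,1, -0.133,-0.036,-0.013,-0.001,0.014,0.011,1, -0.133,-0.036,-0.013,-0.001,0.012,0.013,1, -0.133,-0.036,-0.013,0,0.011,0.015,1, -0.133,-0.036,-0.013,0,0.009,0.016,1, -0.133,-0.036,-0.013,0,0.006,0.017,1, -0.133,-0.036,-0.013,0.001,0.004,0.018,1, -0.133,-0.036,-0.013,0.002,0.002,0.018,1, -0.133,-0.036,-0.013,0.002,-0.001,0.018,1, -0.133,-0.036,-0.013,0.003,-0.003,0.018,1
```

Emit:
play_rows:
  motion: [0,0,0,-0.048,0,0,1,0,0,0,-0.048,0,0,1,-0.133,-0.036,-0.013,0,0.016,-0.009,1,-0.133,-0.036,-0.013,0,0.017,-0.007,1,-0.133,-0.036,-0.013,0,0.018,-0.005,1,-0.133,-0.036,-0.013,-0.001,0.018,-0.002,1,-0.133,-0.036,-0.013,-0.001,0.018,0,1,-0.133,-0.036,-0.013,-0.001,0.018,0.003,1,-0.133,-0.036,-0.013,-0.001,0.017,0.005,1,-0.133,-0.036,-0.013,-0.001,0.017,0.007,1,-0.133,-0.036,-0.013,-0.001,0.015,0.009,1,-0.133,-0.036,-0.013,-0.001,0.014,0.011,1,-0.133,-0.036,-0.013,-0.001,0.012,0.013,1,-0.133,-0.036,-0.013,0,0.011,0.015,1,-0.133,-0.036,-0.013,0,0.009,0.016,1,-0.133,-0.036,-0.013,0,0.006,0.017,1,-0.133,-0.036,-0.013,0.001,0.004,0.018,1,-0.133,-0.036,-0.013,0.002,0.002,0.018,1,-0.133,-0.036,-0.013,0.002,-0.001,0.018,1,-0.133,-0.036,-0.013,0.003,-0.003,0.018,1]

```text
clock: 15.85
eef_pos: [459.8, 215.9, 124.0]
eef_rot: [-1.623, 1.043, 0.334]
wrist_force: [-0.6, 0.9, -3.4]
finger_gap: 27.3
```

Emit:
play_rows:
  motion: [0,0,0,0,0,0,1]

```text
clock: 15.95
eef_pos: [459.4, 216.6, 123.5]
eef_rot: [-1.624, 1.044, 0.336]
wrist_force: [-0.5, 0.3, -3.5]
finger_gap: 27.3
```

```bash
python3 look.py w16; python3 - <<'E'
from h import *
from cell import *
s=read_state(); print("deck pos",w2d(s['eef_pos']))
plan(d2w([0,0,60]),Rdeck(PSI,1),1)
E
```

```text
t 15.95 pos [459.4 216.6 123.5] x [ 0.475  0.166 -0.864] z [-0.373  0.928 -0.027] jaw 111.9 F [-0.5   0.34 -3.53] M [-0.081  0.4   -0.013] gap 27.3 q [ 0.38  0.    2.12 -0.05  0.49 -1.54]
deck pos [-17.19290906  17.62773412  92.48758842]
1 rows; total rotvec [0.1   0.028 0.004]
0.1,0.028,0.004,0.032,-0.015,-0.02,1
```

View pics/w16.png

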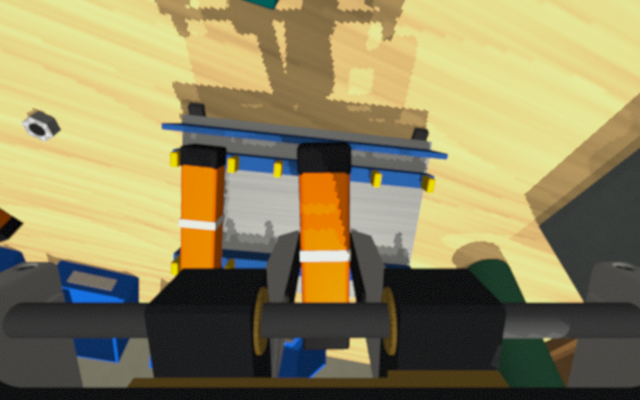

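Emit:
play_rows:
  motion: [0.1,0.028,0.004,0.012,-0.015,-0.02,1,0,0,0,0.012,0,0,1,0,0,0,0,0,0,1]

```text
clock: 16.3
eef_pos: [490.6, 203.9, 109.9]
eef_rot: [-1.562, 1.05, 0.27]
wrist_force: [-1.1, -0.3, -4.1]
finger_gap: 27.1
```

```bash
python3 - <<'E'
from h import *
from cell import *
show();s=read_state(); print("deck pos",w2d(s['eef_pos']))
plan(d2w([0,0,35]),Rdeck(PSI,1),1)
E
```

```text
t 16.3 pos [490.6 203.9 109.9] x [ 0.48   0.133 -0.867] z [-0.259  0.966  0.005] jaw 105.0 F [-1.09 -0.3  -4.12] M [-0.067  0.371 -0.006] gap 27.1 q [ 0.35  0.08  2.07 -0.08  0.47 -1.42]
deck pos [-0.82011706 -2.41702754 67.34317442]
1 rows; total rotvec [-0.015 -0.003 -0.003]
-0.015,-0.003,-0.003,0.032,-0.001,0.003,1
```

Emit:
play_rows:
  motion: [-0.01,-0.003,-0.003,0.018,0,0.002,1,0,0,0,0.016,0,0,1,0,0,0,0,0,0,1]

```text
clock: 16.6
eef_pos: [505.6, 209.7, 79.6]
eef_rot: [-1.565, 1.048, 0.275]
wrist_force: [0.0, 1.0, -2.9]
finger_gap: 27.3
```

```bash
python3 look.py w17; python3 - <<'E'
from h import *
from cell import *
s=read_state(); print("deck pos",w2d(s['eef_pos']))
plan(d2w([0,0,25]),Rdeck(PSI,1),1)
from fitrack import fit
c=camera_params("wrist"); 
for n in ("w16","w17"):
  W=cloud(np.load(f"pics/{n}.npy"),c,np.load(f"pics/{n}_T.npy")); fit(cv2.imread(f"pics/{n}.png"),W)
E
```

```text
t 16.6 pos [505.6 209.7  79.6] x [ 0.48   0.135 -0.867] z [-0.266  0.964  0.003] jaw 105.4 F [ 0.04  0.96 -2.94] M [-0.133  0.343 -0.   ] gap 27.3 q [ 0.34  0.17  2.06 -0.09  0.39 -1.42]
deck pos [-1.76469045 -0.87707678 33.76606202]
1 rows; total rotvec [-0.008 -0.001 -0.   ]
-0.008,-0.001,0,0.009,-0.002,0.001,1
810 deck xy [521.1 215.5] psi deg 15.71 cost 0.37 z pct [28.7 37.1 38.6]
1541 deck xy [521.2 215.5] psi deg 15.72 cost 0.55 z pct [27.7 37.1 38.6]
```

View pics/w17.png

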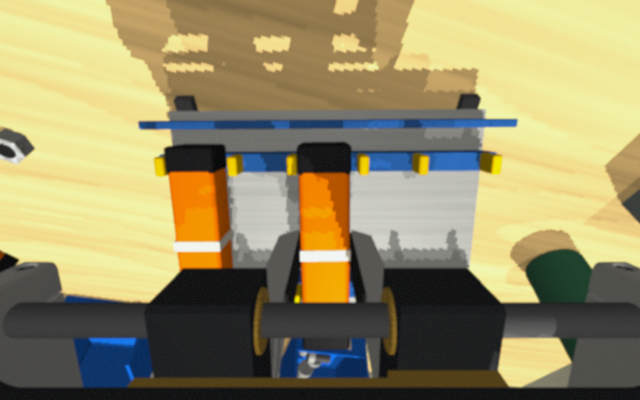

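Emit:
play_rows:
  motion: [-0.008,0,0,0.007,-0.002,0.002,1,0,0,0,0.002,0,0,1]

```text
clock: 16.85
eef_pos: [511.0, 213.5, 74.7]
eef_rot: [-1.573, 1.046, 0.275]
wrist_force: [-0.3, -0.0, -3.6]
finger_gap: 27.5
```

```bash
python3 look.py w18; python3 - <<'E'
from h import *
from cell import *
s=read_state(); print("deck pos",w2d(s['eef_pos']))
plan(d2w([0,0,16]),Rdeck(PSI,1),1)
E
```

```text
t 16.85 pos [511.  213.5  74.7] x [ 0.482  0.136 -0.866] z [-0.273  0.962 -0.001] jaw 105.8 F [-0.3  -0.04 -3.61] M [-0.061  0.317  0.021] gap 27.5 q [ 0.35  0.19  2.05 -0.1   0.38 -1.41]
deck pos [ 0.84088526  1.22794043 25.66923375]
1 rows; total rotvec [ 0.    -0.001  0.001]
0,-0.001,0.001,0.01,0.001,-0.001,1
```

View pics/w18.png

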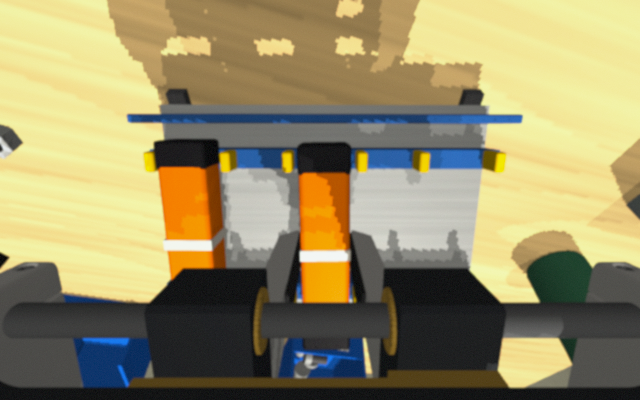

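Emit:
play_rows:
  motion: [0,0,0,0.006,0,0,1,0,0,0,0.003,0,0,1]

```text
clock: 17.1
eef_pos: [515.7, 214.9, 67.3]
eef_rot: [-1.572, 1.045, 0.275]
wrist_force: [-0.7, 0.0, -4.0]
finger_gap: 27.4
```

Emit:
play_rows:
  motion: [0,0,0,0.0015,0,0,1]

```text
clock: 17.2
eef_pos: [516.5, 215.1, 65.7]
eef_rot: [-1.572, 1.045, 0.275]
wrist_force: [0.1, -0.1, -2.7]
finger_gap: 27.7
```

```bash
python3 - <<'E'
from h import *
from cell import *
show();s=read_state(); print("deck pos",w2d(s['eef_pos']))
E
```

```text
t 17.2 pos [516.5 215.1  65.7] x [ 0.483  0.136 -0.865] z [-0.273  0.962 -0.001] jaw 105.8 F [ 0.11 -0.14 -2.72] M [-0.054  0.301 -0.005] gap 27.7 q [ 0.35  0.22  2.04 -0.11  0.36 -1.41]
deck pos [ 1.32159578  1.31692154 15.05581644]
```

Emit:
play_rows:
  motion: [0,0,0,0.0012,0,0,1]

```text
clock: 17.3
eef_pos: [517.1, 215.3, 64.5]
eef_rot: [-1.572, 1.045, 0.275]
wrist_force: [0.4, 0.3, -3.5]
finger_gap: 27.4
```

Emit:
play_rows:
  motion: [0,0,0,0.0012,0,0,1]

```text
clock: 17.4
eef_pos: [517.8, 215.4, 63.8]
eef_rot: [-1.572, 1.045, 0.275]
wrist_force: [-31.7, -10.9, 35.8]
finger_gap: 27.3
```

Contact on both bars; release.

Emit:
play_rows:
  motion: [0,0,0,-0.0005,0,0,0,0,0,0,0,0,0,0,0,0,0,0,0,0,0,0,0,0,0,0,0,0]

```text
clock: 17.8
eef_pos: [518.7, 215.7, 65.8]
eef_rot: [-1.572, 1.041, 0.275]
wrist_force: [0.1, 0.6, -0.1]
finger_gap: 46.5
```

```bash
python3 look.py w19; python3 - <<'E'
from h import *
from cell import *
s=read_state(); print("deck pos",w2d(s['eef_pos']))
plan(d2w([0,0,100]),Rdeck(PSI,1),0)
plan([691.3,-132.5,55],Rdown(-46.3),-0.3,p0=d2w([0,0,100]),R0=Rdeck(PSI,1))
plan([691.3,-132.5,55],Rdown(133.7),-0.3,p0=d2w([0,0,100]),R0=Rdeck(PSI,1))
E
```

```text
t 17.8 pos [518.7 215.7  65.8] x [ 0.486  0.137 -0.863] z [-0.273  0.962 -0.   ] jaw 105.8 F [ 0.13  0.61 -0.09] M [ 0.039  0.148 -0.016] gap 46.5 q [ 0.35  0.23  2.04 -0.11  0.35 -1.41]
deck pos [ 3.31930505  1.32076605 14.02239868]
2 rows; total rotvec [-0.    -0.001  0.006]
0,0,0.003,-0.043,0.001,-0.001,0, 0,0,0.003,-0.043,0.002,-0.001,0
19 rows; total rotvec [2.576 0.69  0.171]
0.136,0.036,0.009,0.007,-0.003,-0.02,-0.3, 0.136,0.036,0.009,0.008,-0.006,-0.019,-0.3, 0.136,0.036,0.009,0.008,-0.008,-0.018,-0.3, 0.136,0.036,0.009,0.009,-0.011,-0.016,-0.3, 0.136,0.036,0.009,0.009,-0.013,-0.014,-0.3, 0.136,0.036,0.009,0.01,-0.015,-0.012,-0.3, 0.136,0.036,0.009,0.01,-0.016,-0.01,-0.3, 0.136,0.036,0.009,0.01,-0.018,-0.007,-0.3, 0.136,0.036,0.009,0.01,-0.019,-0.004,-0.3, 0.136,0.036,0.009,0.01,-0.019,-0.001,-0.3, 0.136,0.036,0.009,0.01,-0.019,0.002,-0.3, 0.136,0.036,0.009,0.009,-0.019,0.005,-0.3, 0.136,0.036,0.009,0.009,-0.018,0.007,-0.3, 0.136,0.036,0.009,0.009,-0.017,0.01,-0.3, 0.136,0.036,0.009,0.008,-0.015,0.013,-0.3, 0.136,0.036,0.009,0.007,-0.014,0.015,-0.3, 0.136,0.036,0.009,0.007,-0.011,0.017,-0.3, 0.136,0.036,0.009,0.006,-0.009,0.018,-0.3, 0.136,0.036,0.009,0.005,-0.007,0.02,-0.3
9 rows; total rotvec [-0.475 -0.127  0.513]
-0.053,-0.014,0.057,0.015,-0.007,-0.042,-0.3, -0.053,-0.014,0.057,0.014,-0.005,-0.043,-0.3, -0.053,-0.014,0.057,0.013,-0.004,-0.043,-0.3, -0.053,-0.014,0.057,0.012,-0.002,-0.044,-0.3, -0.053,-0.014,0.057,0.011,0,-0.044,-0.3, -0.053,-0.014,0.057,0.011,0.001,-0.044,-0.3, -0.053,-0.014,0.057,0.01,0.003,-0.044,-0.3, -0.053,-0.014,0.057,0.01,0.005,-0.044,-0.3, -0.053,-0.014,0.057,0.009,0.007,-0.044,-0.3
```

View pics/w19.png

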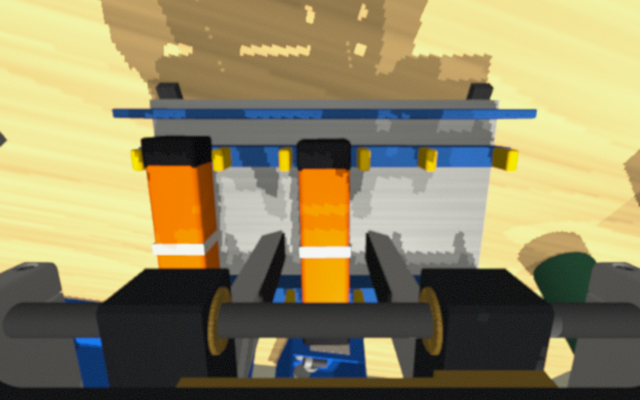

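```bash
python3 - <<'E'
from h import *
p0=d2w([0,0,155]); print(p0)
plan([691.3,-132.5,60],Rdown(-46.3),-0.3,p0=p0,R0=Rdeck(PSI,1))
E
```

```text
[448.44654862 194.43321264 186.23393759]
19 rows; total rotvec [2.576 0.69  0.171]
0.136,0.036,0.009,0.01,-0.003,-0.02,-0.3, 0.136,0.036,0.009,0.01,-0.006,-0.019,-0.3, 0.136,0.036,0.009,0.011,-0.009,-0.018,-0.3, 0.136,0.036,0.009,0.011,-0.011,-0.016,-0.3, 0.136,0.036,0.009,0.012,-0.013,-0.014,-0.3, 0.136,0.036,0.009,0.012,-0.015,-0.012,-0.3, 0.136,0.036,0.009,0.012,-0.016,-0.009,-0.3, 0.136,0.036,0.009,0.012,-0.018,-0.006,-0.3, 0.136,0.036,0.009,0.012,-0.018,-0.003,-0.3, 0.136,0.036,0.009,0.012,-0.019,0,-0.3, 0.136,0.036,0.009,0.012,-0.019,0.003,-0.3, 0.136,0.036,0.009,0.012,-0.018,0.006,-0.3, 0.136,0.036,0.009,0.011,-0.017,0.008,-0.3, 0.136,0.036,0.009,0.011,-0.016,0.011,-0.3, 0.136,0.036,0.009,0.01,-0.015,0.014,-0.3, 0.136,0.036,0.009,0.01,-0.013,0.016,-0.3, 0.136,0.036,0.009,0.009,-0.01,0.018,-0.3, 0.136,0.036,0.009,0.008,-0.008,0.019,-0.3, 0.136,0.036,0.009,0.007,-0.005,0.02,-0.3
```

Emit:
play_rows:
  motion: [0,0,0.003,-0.045,0.001,-0.001,0,0,0,0.003,-0.048,0.001,-0.001,0,0,0,0,-0.048,0,0,0]

```text
clock: 18.15
eef_pos: [446.4, 192.9, 181.5]
eef_rot: [-1.574, 1.064, 0.273]
wrist_force: [0.5, -0.2, 0.6]
finger_gap: 47.1
```

Emit:
play_rows:
  motion: [0.136,0.036,0.009,0.008,-0.003,-0.02,-0.3,0.136,0.036,0.009,0.008,-0.006,-0.019,-0.3,0.136,0.036,0.009,0.008,-0.009,-0.018,-0.3,0.136,0.036,0.009,0.009,-0.011,-0.016,-0.3,0.136,0.036,0.009,0.01,-0.013,-0.014,-0.3,0.136,0.036,0.009,0.012,-0.015,-0.012,-0.3,0.136,0.036,0.009,0.012,-0.016,-0.009,-0.3,0.136,0.036,0.009,0.012,-0.018,-0.006,-0.3,0.136,0.036,0.009,0.012,-0.018,-0.003,-0.3,0.136,0.036,0.009,0.012,-0.019,0,-0.3,0.136,0.036,0.009,0.012,-0.019,0.003,-0.3,0.136,0.036,0.009,0.012,-0.018,0.006,-0.3,0.136,0.036,0.009,0.011,-0.017,0.008,-0.3,0.136,0.036,0.009,0.011,-0.016,0.011,-0.3,0.136,0.036,0.009,0.01,-0.015,0.014,-0.3,0.136,0.036,0.009,0.01,-0.013,0.016,-0.3,0.136,0.036,0.009,0.009,-0.01,0.018,-0.3,0.136,0.036,0.009,0.008,-0.008,0.019,-0.3,0.13,0.036,0.009,0.007,-0.005,0.015,-0.3,0,0,0,0,0,0,-0.3]

```text
clock: 20.15
eef_pos: [674.4, -152.6, 67.4]
eef_rot: [2.589, 1.541, 1.675]
wrist_force: [-0.7, 0.3, -0.6]
finger_gap: 61.1
```

```bash
python3 look.py w20; python3 meas.py w20 691.3 -132.5;  python3 - <<'E'
from h import *
plan([691.3,-132.5,50],Rdown(-46.3),-0.3)
E
```

```text
t 20.15 pos [ 674.4 -152.6   67.4] x [-0.003  0.03  -1.   ] z [ 0.61  -0.792 -0.026] jaw -52.4 F [-0.74  0.34 -0.62] M [-0.087 -0.015 -0.014] gap 61.1 q [-0.29  0.73  1.17  0.03  1.26  0.62]
rect [ 689.5 -131.6] [119.6  28. ] 43.5 z 27.4
axis 41.4 n band 297
band centre [ 690.1 -131.7] on top z 27.657030841937427
1 rows; total rotvec [-0.101 -0.024 -0.017]
-0.101,-0.024,-0.017,0.018,0.025,-0.004,-0.3
```

View pics/w20.png

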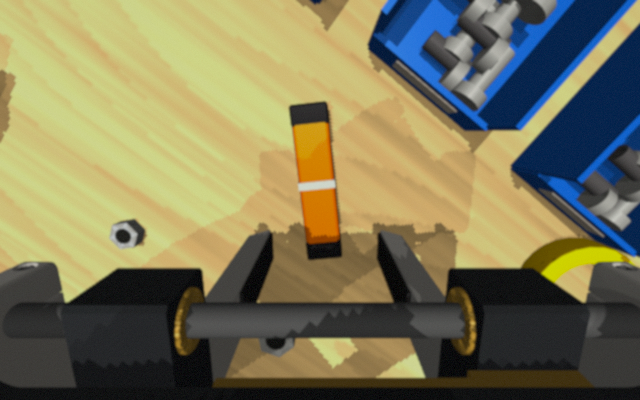

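Emit:
play_rows:
  motion: [-0.1,-0.024,-0.017,0.005,0.025,-0.004,-0.3,0,0,0,0,0,0,-0.3]

```text
clock: 20.4
eef_pos: [691.7, -131.8, 63.6]
eef_rot: [-0.246, 1.568, -1.047]
wrist_force: [-0.2, -0.1, 0.3]
finger_gap: 60.7
```

```bash
python3 feel.py;  python3 - <<'E'
from h import *
plan([690.2,-131.8,-10],Rdown(-46.5),-0.3,vmax=22)
E
```

```text
t 20.4 pos [ 691.7 -131.8   63.6] x [ 0.001 -0.002 -1.   ] z [ 0.696 -0.718  0.003] jaw -45.9 F [-0.25 -0.14  0.29] M [-0.029 -0.078  0.012] gap 60.7 q [-0.24  0.75  1.13 -0.    1.26  0.56]
M,F tool mean [-0.002 -0.031  0.008 -0.167 -0.02   0.082] sd [0.015 0.026 0.013 0.365 0.344 0.578]
[ 0.009  0.023 -0.017  0.016  0.003  0.009  0.025 -0.005]
t 20.8 pos [ 690.8 -135.3   64.5] x [ 0.002 -0.002 -1.   ] z [ 0.689 -0.724  0.002] jaw -46.4 F [-0.17  0.87  0.9 ] M [-0.01  -0.002  0.008] gap 60.7 q [-0.24  0.75  1.13 -0.    1.26  0.57]
4 rows; total rotvec [ 0.001  0.002 -0.   ]
0,0.001,0,0.019,0,-0.001,-0.3, 0,0.001,0,0.019,0,-0.001,-0.3, 0,0.001,0,0.019,0,-0.001,-0.3, 0,0.001,0,0.019,0,-0.001,-0.3
```

Emit:
play_rows:
  motion: [0,0.001,0,0.019,0.0005,-0.001,-0.3,0,0.001,0,0.019,0.0005,-0.001,-0.3,0,0,0,0.019,0.0005,-0.001,-0.3,0,0,0,0.008,0.0005,0,-0.3,0,0,0,0,0,0,-0.3]

```text
clock: 21.3
eef_pos: [690.6, -133.1, -0.8]
eef_rot: [0.599, 1.568, -0.213]
wrist_force: [0.6, -0.8, -0.8]
finger_gap: 61.2
```

```bash
python3 look.py w21; python3 meas.py w21 690.2 -131.8;python3 - <<'E'
from h import *
plan([690.2,-131.8,-10],Rdown(-46.5),-0.3,vmax=22)
E
```

```text
t 21.3 pos [ 690.6 -133.1   -0.8] x [ 0.003 -0.001 -1.   ] z [ 0.688 -0.726  0.003] jaw -46.5 F [ 0.56 -0.8  -0.82] M [-0.051  0.011 -0.032] gap 61.2 q [-0.24  0.82  1.17  0.    1.15  0.57]
rect [ 689.  -129.8] [118.3  77.2] 18.6 z 27.4
axis 43.6 n band 454
band centre [ 689.8 -131.6] on top z 27.50310026474675
1 rows; total rotvec [-0.     0.003 -0.002]
0,0.003,-0.002,0.01,0,-0.001,-0.3
```

Emit:
play_rows:
  motion: [0,0.003,-0.002,0.008,0.0005,-0.001,-0.3,0,0,0,0.001,0,0,0.2,0,0,0,0,0,0,1,0,0,0,0,0,0,1,0,0,0,0,0,0,1,0,0,0,0,0,0,1,0,0,0,0,0,0,1,0,0,0,0,0,0,1]
  newtons: 60

```text
clock: 22.15
eef_pos: [691.9, -132.5, -6.6]
eef_rot: [0.578, 1.567, -0.234]
wrist_force: [-0.0, -0.4, 0.0]
finger_gap: 27.5
```

```bash
python3 look.py w22; python3 meas.py w22 690.2 -131.8
```

```text
t 22.15 pos [ 691.9 -132.5   -6.6] x [ 0.004 -0.001 -1.   ] z [ 0.688 -0.726  0.003] jaw -46.5 F [-0.   -0.43  0.01] M [-0.016 -0.021  0.024] gap 27.5 q [-0.24  0.83  1.17  0.    1.14  0.57]
rect [ 691.2 -133.1] [119.9  51.4] 43.2 z 27.5
axis 44.6 n band 452
band centre [ 691.4 -133.1] on top z 27.544088951087602
```

Emit:
play_rows:
  motion: [0,0,0,-0.01,0,0,1,0,0,0,-0.02,0,0,1,0,0,0,-0.02,0,0,1,0,0,0,0,0,0,1]

```text
clock: 22.6
eef_pos: [690.8, -132.3, 45.2]
eef_rot: [0.406, 1.57, -0.406]
wrist_force: [0.3, -0.0, -2.8]
finger_gap: 27.6
```

```bash
python3 feel.py; python3 look.py w23
```

```text
t 22.6 pos [ 690.8 -132.3   45.2] x [ 0.001 -0.    -1.   ] z [ 0.688 -0.726  0.001] jaw -46.5 F [ 0.25 -0.04 -2.76] M [-0.069 -0.024  0.007] gap 27.6 q [-0.24  0.77  1.15 -0.    1.23  0.57]
M,F tool mean [ 1.00e-03 -3.90e-02 -1.14e-01  3.45e+00  3.37e-01  6.40e-02] sd [0.019 0.038 0.043 0.326 0.314 0.444]
[-0.07  -0.115 -0.168 -0.164 -0.167 -0.075 -0.061 -0.088]
t 23.0 pos [ 689.1 -132.    41. ] x [-0.004  0.001 -1.   ] z [ 0.688 -0.726 -0.004] jaw -46.5 F [-0.37  0.44 -3.34] M [-0.09   0.036 -0.021] gap 27.1 q [-0.24  0.77  1.15 -0.    1.22  0.57]
t 23.0 pos [ 689.1 -132.    41. ] x [-0.004  0.001 -1.   ] z [ 0.688 -0.726 -0.004] jaw -46.5 F [-0.37  0.44 -3.34] M [-0.09   0.036 -0.021] gap 27.1 q [-0.24  0.77  1.15 -0.    1.22  0.57]
```

View pics/w23.png

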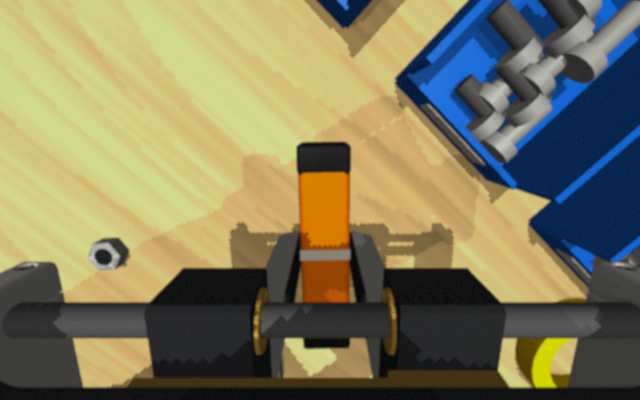

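```bash
python3 - <<'E'
from h import *
from cell import *
s=read_state(); p=np.array(s['eef_pos']); Rc=R.from_euler('xyz',s['eef_rot'])
pre=d2w([10,83,150]); print(pre)
plan(pre,Rdeck(PSI,1),1,p0=p+[0,0,165],R0=Rc,wmax=0.145)
E
```

```text
[436.51354354 277.32564089 186.90381057]
19 rows; total rotvec [-2.579 -0.695 -0.174]
-0.136,-0.037,-0.009,0.001,0.005,-0.025,1, -0.136,-0.037,-0.009,0,0.008,-0.024,1, -0.136,-0.037,-0.009,-0.001,0.012,-0.022,1, -0.136,-0.037,-0.009,-0.002,0.015,-0.021,1, -0.136,-0.037,-0.009,-0.003,0.017,-0.018,1, -0.136,-0.037,-0.009,-0.003,0.019,-0.016,1, -0.136,-0.037,-0.009,-0.004,0.021,-0.013,1, -0.136,-0.037,-0.009,-0.005,0.023,-0.01,1, -0.136,-0.037,-0.009,-0.005,0.024,-0.006,1, -0.136,-0.037,-0.009,-0.006,0.025,-0.003,1, -0.136,-0.037,-0.009,-0.006,0.025,0.001,1, -0.136,-0.037,-0.009,-0.006,0.024,0.004,1, -0.136,-0.037,-0.009,-0.006,0.023,0.008,1, -0.136,-0.037,-0.009,-0.006,0.022,0.011,1, -0.136,-0.037,-0.009,-0.006,0.02,0.014,1, -0.136,-0.037,-0.009,-0.005,0.018,0.017,1, -0.136,-0.037,-0.009,-0.005,0.016,0.019,1, -0.136,-0.037,-0.009,-0.004,0.013,0.021,1, -0.136,-0.037,-0.009,-0.003,0.01,0.023,1
```

Emit:
play_rows:
  motion: [0,0,0,-0.045,0,0,1,0,0,0,-0.045,0,0,1,0,0,0,-0.045,0,0,1,0,0,0,-0.03,0,0,1]

```text
clock: 23.45
eef_pos: [687.7, -131.6, 204.3]
eef_rot: [-2.558, 1.554, 2.913]
wrist_force: [0.5, 0.5, -2.8]
finger_gap: 27.0
```

Emit:
play_rows:
  motion: [-0.136,-0.037,-0.009,0.001,0.005,-0.025,1,-0.136,-0.037,-0.009,0,0.008,-0.024,1,-0.136,-0.037,-0.009,-0.001,0.012,-0.022,1,-0.136,-0.037,-0.009,-0.002,0.015,-0.021,1,-0.136,-0.037,-0.009,-0.003,0.017,-0.018,1,-0.136,-0.037,-0.009,-0.003,0.019,-0.016,1,-0.136,-0.037,-0.009,-0.004,0.021,-0.013,1,-0.136,-0.037,-0.009,-0.005,0.023,-0.01,1,-0.136,-0.037,-0.009,-0.005,0.024,-0.006,1,-0.136,-0.037,-0.009,-0.006,0.025,-0.003,1,-0.136,-0.037,-0.009,-0.006,0.025,0.001,1,-0.136,-0.037,-0.009,-0.006,0.024,0.004,1,-0.136,-0.037,-0.009,-0.006,0.023,0.008,1,-0.136,-0.037,-0.009,-0.006,0.022,0.011,1,-0.136,-0.037,-0.009,-0.006,0.02,0.014,1,-0.136,-0.037,-0.009,-0.005,0.018,0.017,1,-0.136,-0.037,-0.009,-0.005,0.016,0.019,1,-0.13,-0.037,-0.009,-0.004,0.013,0.015,1,-0.09,-0.03,-0.009,-0.003,0.005,0.012,1,0,0,0,0,0,0,1]

```text
clock: 25.45
eef_pos: [410.5, 261.0, 187.4]
eef_rot: [-1.579, 1.037, 0.333]
wrist_force: [0.4, -0.7, -2.4]
finger_gap: 27.2
```

```bash
python3 look.py w24; python3 - <<'E'
from h import *
from cell import *
s=read_state(); print("deck pos",w2d(s['eef_pos']))
plan(d2w([0,80,75]),Rdeck(PSI,1),1)
E
```

```text
t 25.45 pos [410.5 261.  187.4] x [ 0.481  0.166 -0.861] z [-0.334  0.943 -0.004] jaw 109.5 F [ 0.38 -0.65 -2.36] M [-0.123  0.376  0.038] gap 27.2 q [ 0.56 -0.14  2.09 -0.18  0.68 -1.24]
deck pos [-15.00719182  73.88170519 165.06513714]
2 rows; total rotvec [0.054 0.027 0.01 ]
0.027,0.014,0.005,0.045,-0.007,0.001,1, 0.027,0.014,0.005,0.045,-0.007,0.002,1
```

View pics/w24.png

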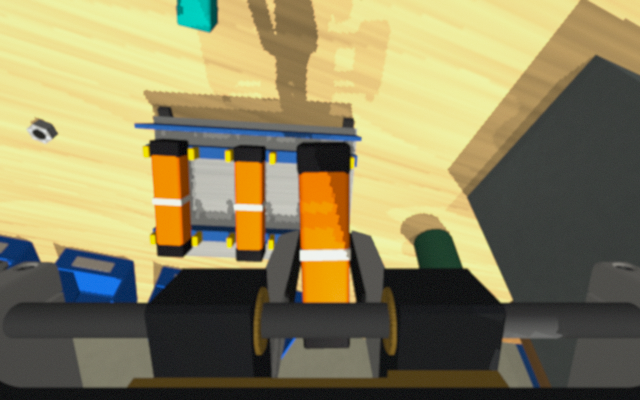

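Both stored cases sit well between their fins (columns ~170 and ~250). Going down towards slot 2.

Emit:
play_rows:
  motion: [0.027,0.014,0.005,0.042,-0.007,0.001,1,0.027,0.013,0.004,0.042,-0.007,0.002,1,0,0,0,0,0,0,1]

```text
clock: 25.8
eef_pos: [465.8, 280.5, 122.0]
eef_rot: [-1.561, 1.043, 0.272]
wrist_force: [-0.3, -0.8, -3.1]
finger_gap: 27.4
```

```bash
python3 - <<'E'
from h import *
from cell import *
show();s=read_state(); print("deck pos",w2d(s['eef_pos']))
plan(d2w([0,80.5,36]),Rdeck(PSI,1),1)
E
```

```text
t 25.8 pos [465.8 280.5 122. ] x [ 0.485  0.136 -0.864] z [-0.261  0.965  0.005] jaw 105.1 F [-0.3  -0.83 -3.11] M [-0.034  0.409 -0.003] gap 27.4 q [ 0.55  0.1   2.02 -0.28  0.53 -1.08]
deck pos [ 2.65820321 78.02845222 79.31926293]
1 rows; total rotvec [-0.013 -0.002  0.004]
-0.013,-0.002,0.004,0.043,0.003,0.003,1
```

Emit:
play_rows:
  motion: [-0.013,-0.002,0.004,0.022,0.003,0.003,1,0,0,0,0.02,0,0,1,0,0,0,0,0,0,1]

```text
clock: 26.1
eef_pos: [484.8, 287.3, 83.7]
eef_rot: [-1.568, 1.048, 0.271]
wrist_force: [-0.5, -0.8, -2.6]
finger_gap: 27.4
```

```bash
python3 look.py w25; python3 - <<'E'
from h import *
from cell import *
s=read_state(); print("deck pos",w2d(s['eef_pos']))
plan(d2w([0,80.5,25]),Rdeck(PSI,1),1)
E
```

```text
t 26.1 pos [484.8 287.3  83.7] x [ 0.481  0.134 -0.866] z [-0.265  0.964  0.001] jaw 105.4 F [-0.51 -0.85 -2.6 ] M [-0.098  0.377  0.02 ] gap 27.4 q [ 0.54  0.21  2.   -0.31  0.44 -1.05]
deck pos [ 1.48890704 79.4734768  37.01602143]
1 rows; total rotvec [-0.008 -0.003  0.001]
-0.008,-0.003,0.001,0.012,0.002,0.001,1
```

View pics/w25.png

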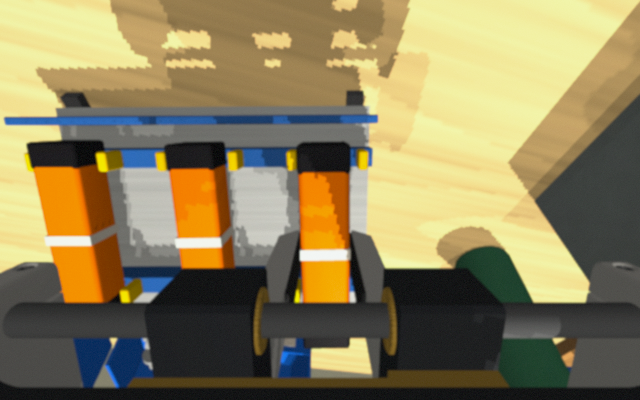

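Emit:
play_rows:
  motion: [-0.008,-0.002,0,0.008,0.002,0.002,1,0,0,0,0.002,0,0,1]

```text
clock: 26.35
eef_pos: [487.9, 290.2, 77.4]
eef_rot: [-1.57, 1.043, 0.276]
wrist_force: [-0.8, -0.2, -2.9]
finger_gap: 27.3
```

```bash
python3 look.py w26; python3 - <<'E'
from h import *
from cell import *
s=read_state(); print("deck pos",w2d(s['eef_pos']))
plan(d2w([0,81,16]),Rdeck(PSI,1),1)
E
```

```text
t 26.35 pos [487.9 290.2  77.4] x [ 0.484  0.137 -0.864] z [-0.272  0.962  0.   ] jaw 105.8 F [-0.75 -0.18 -2.87] M [-0.129  0.302  0.02 ] gap 27.3 q [ 0.54  0.23  2.   -0.32  0.42 -1.04]
deck pos [ 1.46231793 81.42193949 28.75668635]
1 rows; total rotvec [-0.001 -0.     0.004]
-0.001,0,0.004,0.013,0.002,0,1
```

View pics/w26.png

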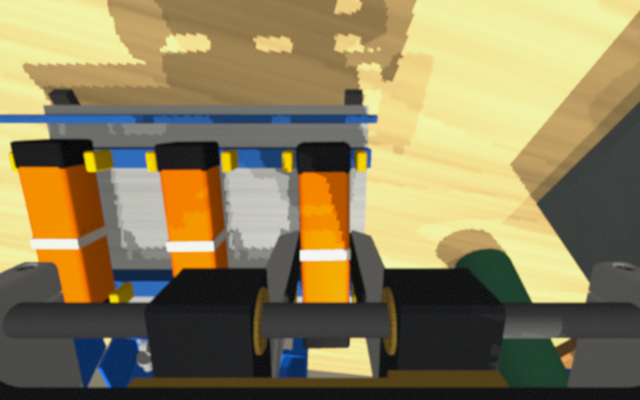

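Emit:
play_rows:
  motion: [0,0,0.003,0.007,0.001,0,1,0,0,0,0.004,0.001,0,1]

```text
clock: 26.6
eef_pos: [492.4, 291.8, 68.2]
eef_rot: [-1.568, 1.044, 0.277]
wrist_force: [-1.1, 0.1, -3.8]
finger_gap: 27.6
```

Emit:
play_rows:
  motion: [0,0,0,0.0012,0,0,1]

```text
clock: 26.7
eef_pos: [492.9, 291.9, 66.7]
eef_rot: [-1.569, 1.044, 0.277]
wrist_force: [0.0, -0.4, -3.1]
finger_gap: 27.5
```

```bash
python3 - <<'E'
from h import *
from cell import *
show();s=read_state(); print("deck pos",w2d(s['eef_pos']))
E
```

```text
t 26.7 pos [492.9 291.9  66.7] x [ 0.484  0.137 -0.864] z [-0.272  0.962  0.001] jaw 105.8 F [ 0.01 -0.43 -3.11] M [-0.022  0.354 -0.001] gap 27.5 q [ 0.54  0.26  1.99 -0.34  0.4  -1.03]
deck pos [ 0.3562637  81.60604983 16.80092727]
```

Emit:
play_rows:
  motion: [0,0,0,0.0015,0,0,1]

```text
clock: 26.8
eef_pos: [493.7, 292.1, 65.3]
eef_rot: [-1.569, 1.044, 0.277]
wrist_force: [-0.2, -0.1, -2.9]
finger_gap: 27.0
```

Emit:
play_rows:
  motion: [0,0,0,0.0012,0,0,1]

```text
clock: 26.9
eef_pos: [494.4, 292.3, 64.3]
eef_rot: [-1.569, 1.044, 0.277]
wrist_force: [-0.4, -1.4, 1.0]
finger_gap: 27.4
```

Emit:
play_rows:
  motion: [0,0,0,0.0003,0,0,1,0,0,0,0,0,0,0,0,0,0,0,0,0,0,0,0,0,0,0,0,0,0,0,0,0,0,0,0]

```text
clock: 27.4
eef_pos: [495.6, 293.0, 65.7]
eef_rot: [-1.567, 1.041, 0.279]
wrist_force: [-0.3, 0.4, -0.7]
finger_gap: 47.0
```

```bash
python3 look.py w27; python3 - <<'E'
from h import *
from cell import *
s=read_state(); print("deck pos",w2d(s['eef_pos']))
plan(d2w([0,81,140]),Rdeck(PSI,1),0)
E
```

```text
t 27.4 pos [495.6 293.   65.7] x [ 0.486  0.139 -0.863] z [-0.272  0.962  0.002] jaw 105.8 F [-0.3   0.39 -0.66] M [ 0.003  0.115 -0.034] gap 47.0 q [ 0.54  0.26  1.99 -0.34  0.4  -1.03]
deck pos [ 2.27788283 81.98491623 14.52584736]
3 rows; total rotvec [-0.002  0.001  0.007]
-0.001,0,0.002,-0.042,0,0,0, -0.001,0,0.002,-0.042,0.001,0,0, -0.001,0,0.002,-0.042,0.001,0,0
```

View pics/w27.png

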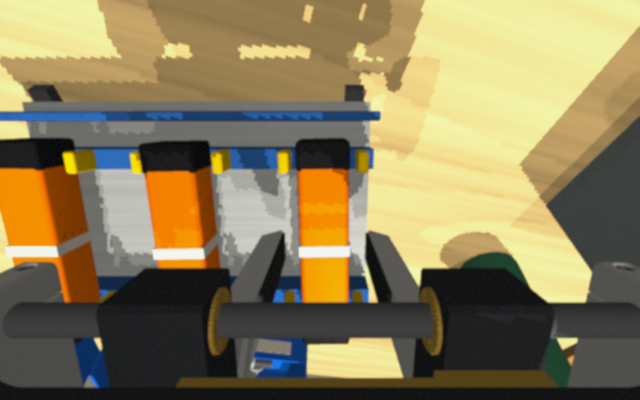

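Retreat, then check from above and with the fixed cameras.

Emit:
play_rows:
  motion: [0,0,0.002,-0.042,0,0,0,0,0,0.002,-0.045,0.001,0,0,0,0,0.002,-0.045,0.001,0,0,0,0,0,-0.045,0,0,0,0,0,0,0,0,0,0,0,0,0,0,0,0,0]

```text
clock: 28.05
eef_pos: [404.8, 267.1, 221.6]
eef_rot: [-1.566, 1.05, 0.28]
wrist_force: [0.5, -0.6, 0.7]
finger_gap: 47.1
```

```bash
python3 look.py w28; python3 - <<'E'
from h import *
from cell import *
np.set_printoptions(suppress=True)
for cam in ("wrist","scene"):
    c=camera_params(cam); p,d=camera(cam); cv2.imwrite(f"pics/end_{cam}.png",p); W=cloud(d,c)
    D=(W-DK)@deckM(); m=orange(p)
    h=cv2.cvtColor(p,cv2.COLOR_BGR2HSV)
    for i,y in enumerate((-80,0,80)):
        top=(abs(D[...,1]-y)<18)&(D[...,2]>42)&(D[...,2]<54)&(abs(D[...,0])<80)
        q=D[top]; 
        band=q[(h[top][:,1]<80)&(h[top][:,2]>100)&(abs(q[:,0])<25)]
        print(cam,i,len(q),"x range",np.round(np.percentile(q[:,0],[1,99]),1),"y",np.round(np.percentile(q[:,1],[2,50,98]),1),"z",np.round(np.median(q[:,2]),1),"band x",np.round(np.median(band[:,0]),1) if len(band) else None, "z slope deg", np.round(np.degrees(np.polyfit(q[:,0],q[:,2],1)[0]),2))
p,d=camera("top"); cv2.imwrite("pics/end_top.png",p)
for n in ["nut_large","nut_small","bolt"]:
    for cam in ("top","scene"):
        T=camera_params(cam)["T"]
        for r in place_of(cam,n)[:2]: print(cam,n,round(r["conf"],2),np.round((T@np.append(r["at"],1))[:3],1))
E
```

```text
t 28.05 pos [404.8 267.1 221.6] x [ 0.478  0.137 -0.868] z [-0.272  0.962  0.002] jaw 105.8 F [ 0.49 -0.55  0.68] M [0.053 0.117 0.082] gap 47.1 q [ 0.6  -0.17  2.02 -0.22  0.8  -1.13]
wrist 0 2824 x range [-58.7  58.1] y [-91.8 -77.6 -65.6] z 48.4 band x -0.1 z slope deg 0.14
wrist 1 2634 x range [-56.8  59.1] y [-12.1   1.2  14.2] z 48.4 band x 1.5 z slope deg 0.16
wrist 2 2666 x range [-57.7  58.8] y [67.9 80.9 94.1] z 48.4 band x 0.6 z slope deg 0.19
scene 0 154 x range [-57.3  61.7] y [-92.8 -85.9 -67.5] z 46.2 band x 0.4 z slope deg -0.33
scene 1 152 x range [-54.7  63.7] y [-12.5  -6.2  14.3] z 45.9 band x 2.8 z slope deg -0.29
scene 2 136 x range [-58.7  62.1] y [67.  74.8 94.1] z 45.7 band x -0.2 z slope deg -0.23
top nut_large 0.42 [ 556.8 -187.3   -2.9]
scene nut_large 0.71 [ 552.9 -187.2    2.8]
scene nut_large 0.62 [506.7 211.   79.6]
top nut_small 0.48 [553.3 -30.6   0. ]
scene nut_small 0.52 [550.9 -26.5   3.1]
top bolt 0.57 [ 411.6 -272.    -0.4]
scene bolt 0.64 [ 415.3 -268.6    1.6]
```

View pics/w28.png

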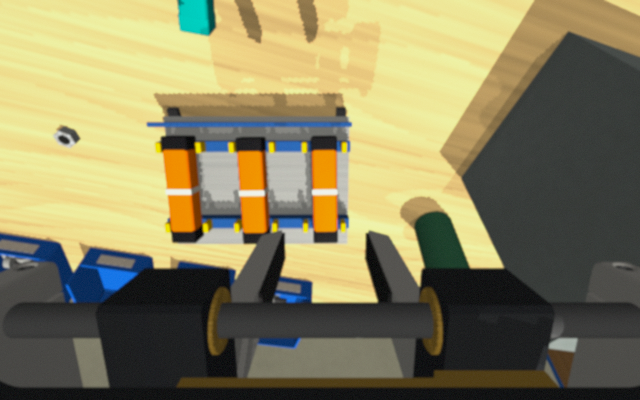

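View pics/end_scene.png

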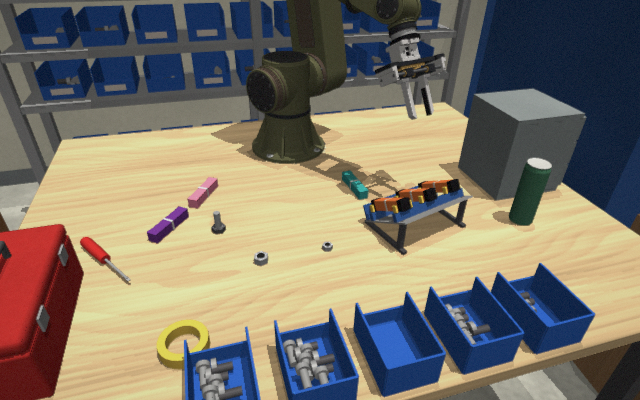

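```bash
python3 -c "
from cell import *
from h import show
show(); print(sign_off())"
```

```text
t 28.55 pos [405.  266.9 220.5] x [ 0.476  0.136 -0.869] z [-0.272  0.962  0.002] jaw 105.8 F [-0.12  0.05  0.99] M [ 0.02   0.113 -0.009] gap 47.1 q [ 0.6  -0.17  2.02 -0.22  0.8  -1.13]
the job is handed in; nothing more can be done
None
```

All three cases are in the rack, one to a slot and let go. Each is laid with the end I felt as heavy pointing downhill. I handed the job in at 28.6 s.

**Feeling for the heavy end:** I lifted each case at its band and compared the moment about the jaw axis with a reading before the lift. The changes were about +0.10, −0.13 and −0.12 N m. That agrees with the stated 0.1 N m and gave a clear sign each time. The first baseline came from single readings taken during the approach, so it is the noisiest of the three. The moments read in the tilted poses above the rack supported the sign convention, but I had no independent check on which end is heavy.

**Last checks:**

| Check | Result |
|---|---|
| Height of the case tops above the plate | 48.4 mm by wrist camera (48 expected), 46 mm by scene camera |
| Seating on the crossbars | under 0.4° from the slope in both cameras |
| Centring along the slope | bands within 1.5 mm of centre (wrist), up to 2.8 mm in slot 1 (scene) |
| Centring across the slots | within about 2.5 mm (wrist) |
| Nuts and bolt | within about 5 mm of where they started, which is as close as the networks measure |
| Gripper | clear of everything |

**What went wrong or disagreed:**
- **First grasp:** it closed on top of the first case. The finger tips sit about 20 mm higher than the reported TCP suggests, so I grasped the cases with the TCP below bench level. The case was not shifted noticeably.
- **Set-down force:** laying the first two cases pressed on the bars with brief peaks of about 45–50 N at the wrist. That force went through the held case, not the arm or the gripper's body.
- **Rack position:** the cameras differed by about 2–3 mm along the slope, so I used a value in between and centred each case on the fins in the wrist picture.

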